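Set out the condiment board

ROBOT

A 6-joint arm with a two-finger parallel gripper is mounted at the origin on the work surface. World frame = base frame: x ahead of the robot, y to its left, z up, the work surface at z = 0. Lengths are in m, angles in degrees, forces in N, time in s.
With the tool pointing down it reaches from about 0.35 to 0.875 m from the base axis. Payload 4.2 kg.
Tool frame: the origin (TCP) lies at the very end of the fingers, on their centre line; the grasp point (between the pads) lies 19 mm behind it (tcp_to_grasp is the z of the grasp point in the tool frame, in m); z points along the fingers, y is the direction in which the jaws open and shut (so a half turn about z gives the same grasp; the last joint's range is limited). The gripper opens to 87 mm and grips with 3 to 60 N. Pads are 19 mm wide; open, the fingers measure 117 mm over their backs; the gripper's body (75 mm by 190 mm) begins 51 mm behind the grasp point.
Start: joints at [-62.017, 22.042, 0.453, 0, -68.411, -14.817], TCP at [0.142, -0.609, 0.223] pointing down, gripper open.
Joint ranges: [-179.83, 179.83], [-69.29, 118.12], [-61.27, 80.66], [-181.25, 117.63], [-171.15, -9.14], [-177.46, 177.46]. Speed limits (degrees/s): [159.86, 159.86, 180, 180, 180, 180].

INTERFACE

Orientations are given as a 3x3 rotation matrix whose columns are the frame's x, y, z axes.
In Python, from station import sense, capture, camera_params, finish_job, tcp_to_grasp gives the robot as it stands.
- The arm moves only by the shell command python3 -m inch 'ROWS'. ROWS is JSON, a list of rows, each an object of numbers: "jaw": the closure in counts, from 0 (fully open) to 255 (shut); "x", "y", "z": the shift along the world's x, y, z normalised to -1 to 1, where 1 is 0.06 m; "ax", "ay", "az": the turn, a rotation vector about the world's x, y, z normalised to -1 to 1, where 1 is 10 degrees. A call has 1 to 12 rows; each row shifts and turns the pose as measured when the row begins; what a row does not reach is not made up. A row lasts 1/8 s, in which the tool goes at most 62.5 mm and 10.7 degrees, less where a joint would pass 70% of its speed; a pose out of reach is approached as far as the arm can. A call with a number of a shift or a turn outside -1 to 1 is refused whole. A call with a gripper value outside its range is refused whole. The fingers move at their own pace and stop on an object; the grip force is fixed at half the most. Time passes only in rows, so rows that do not move let the fingers close. It gives the time, the measured TCP pose, the force and the opening at its end, in the units of the state.
- sense(): the state, without advancing time (a new reading comes with each control period).
- capture(name): name is "side" or "top"; returns the picture (480x640x3 uint8, red, green, blue); there is no depth.
- camera_params(name): a dict with "vfov" (degrees; the focal length in pixels is half the picture's height over the tangent of half this angle, whatever the lens; pixels are square), "cx", "cy" (the principal point, pixels), "R" (3x3) and "t" (3): a world point X has camera coordinates R X + t. Camera axes: x right, y down, z forward; pixel columns grow to the right and rows downward; lengths in m; the calibration is good to about 2 mm. A picture is of the moment at which its call begins. camera_params takes no time and is no camera call.
- finish_job(): hands the job in, once; it reports no verdict.
The state is a dict: "time_s": time; "joints": joint angles; "joint_velocities": joint speeds; "effort": joint torques, N m; "tcp_pos": TCP position; "ee_rot": TCP orientation; "wrist_force": force on the tool from outside, world axes, zero at the start; "moment": the same for the moment, N m; "gripper_width": opening from 0.0 (shut) to 1.0 (fully open).
Only numpy, scipy, OpenCV 4.12 (cv2) and the standard library are available. Lean on these libraries where they do the work, as an engineer would, in place of code of your own. Each camera call takes 0.05 s, during which the arm holds its last target.

TASK

Set out the wooden condiment board for serving: stand the sauce pot in the middle of the round cork trivet and put its lid on properly, stand the tall mill in the middle of the square tile, and stand the short mill in the middle of the board, halfway between the trivet and the tile. Everything stands upright and is let go; leave the jar and the bowl where they are.

Things in the scene. Friction and masses are not known exactly. Their poses are not given: they have to be found in the camera images.
- pot_center (a point): Small round white ceramic sauce pot, open at the top, 60 mm across and 50 mm high, straight outside over z 8 to 50 mm, wall 3 mm (mouth 54 mm across). This point is on its axis, half-way up: 25 mm above its underside. z axis up the pot. Loose, about 0.22 kg.
- lid_knob (a point): The pot's lid: a steel disc 64 mm across and 5 mm thick with a round black knob on top (16 mm across, 28 mm tall) and a round plug below (44 mm across, 5 mm deep) that drops into the pot's mouth. This point is on the axis, half-way up the knob: 24 mm above the plug's underside, 14 mm above the disc's top, 14 mm below the knob's top. It starts plug-down on the table; fitted, the disc lies on the pot's rim and this point is 44 mm above pot_center. Loose, about 0.08 kg.
- tall_mill_center (a point): Tall dark wooden mill (pepper), 120 mm high: round foot 48 mm across and 10 mm high, straight body 40 mm across from 10 to 103 mm up (with a thin steel band 88 to 91 mm up), domed head above with a small steel button. This point is on its axis, half-way up: 60 mm above its underside. z axis up the mill. Loose, about 0.2 kg.
- short_mill_center (a point): Short dark wooden mill (salt), same shape as the tall one but 70 mm high: round foot 48 mm across and 10 mm high, straight body 40 mm across from 10 to 53 mm up (thin steel band 38 to 41 mm up), domed head above. This point is on its axis, half-way up: 35 mm above its underside. Loose, about 0.13 kg.
- board: Fixed flat wooden serving board, 130 mm (its x) by 360 mm (its y), 15 mm thick, lying on the table. Origin: centre of its underside, so its top is 15 mm above the origin. The trivet and the tile lie on it, 110 mm from its middle along its y axis, one to each side; which is on which side varies. The middle of the board is bare wood.
- trivet: Round cork trivet, 90 mm across and 8 mm thick, fixed flat on the serving board. Origin: centre of its underside (its top is 8 mm above it, 23 mm above the table).
- tile: Square pale marble tile, 90 by 90 mm and 8 mm thick, fixed flat on the serving board. Origin: centre of its underside (its top is 8 mm above it, 23 mm above the table).
- jar: Bystander: closed amber glass jar with a steel cap, 64 mm across, 95 mm high, loose. Origin: centre of its underside. Leave it alone.
- bowl: Bystander: steel bowl, 110 mm across, 50 mm high, loose. Origin: centre of its underside. Leave it alone.
Not all that is in view belongs to the job. What is shaped like the part that bears pot_center but blue is not meant. What is shaped like the part that bears lid_knob but green is not meant.

How it is judged:
By the outcome, as a careful person would: the job done as asked, in the order asked, and still so for the second after the job is handed in, with the robot touching nothing.
It also fails if it takes over 115 s, if anything falls off the work surface, if the arm or the gripper's body presses on something with over 40 N, if the wrist force passes 120 N, or if a joint passes its speed limit or range.

## Working session

There is one attempt and no reset: what is moved stays moved. The work goes in short steps, Python scripts to look and compute and a shell command to move; the robot and the scene stay as the last step left them, time stands still between calls to the robot, and variables do not carry over. Pictures are saved under pics/ and viewed, and the job is handed in when it is done.

```bash
ls; mkdir -p pics
python3 - <<'E'
from station import *
import cv2
s=sense();print(s); print(tcp_to_grasp)
for n in("side","top"):
    cv2.imwrite(f"pics/{n}0.png",capture(n)[:,:,::-1]); print(n,camera_params(n))
E
```

```text
pics
{'time_s': 0.0, 'joints': array([-6.20180075e+01,  2.20908334e+01,  3.80048424e-01, -2.94458635e-02,
       -6.84123745e+01, -1.48158843e+01]), 'joint_velocities': array([ 0.03802712, -0.00666106, -0.09605213,  0.01754342, -0.00835557,
        0.02362661]), 'effort': array([-9.42974475e-04, -3.90664816e+01,  1.87405747e+01,  4.21972007e+00,
        1.09458383e-02, -1.91365807e-04]), 'tcp_pos': array([ 0.14223269, -0.60797558,  0.22145951]), 'ee_rot': array([[-9.73756950e-01, -2.27589670e-01, -5.86515944e-04],
       [-2.27590409e-01,  9.73754641e-01,  2.12242184e-03],
       [ 8.80813346e-05,  2.20020842e-03, -9.99997576e-01]]), 'wrist_force': array([0.25215832, 0.06630851, 0.63863958]), 'moment': array([ 0.04947295, -0.01290926,  0.01482906]), 'gripper_width': 1.0027683138314318}
-0.0187
side {'vfov': 46.191583294171906, 'cx': 329.42692700435674, 'cy': 234.21985604266305, 'R': array([[-0.96418575, -0.26456832,  0.01869354],
       [-0.18977116,  0.63892258, -0.74549637],
       [ 0.185291  , -0.72234447, -0.66624748]]), 't': array([0.47096135, 0.12773006, 1.55293121])}
top {'vfov': 43.71390137086436, 'cx': 313.8317998620777, 'cy': 248.39769488438654, 'R': array([[-0.0045089 , -0.99991754,  0.01202437],
       [-0.99299799,  0.00305761, -0.11809163],
       [ 0.11804513, -0.01247264, -0.9929299 ]]), 't': array([-0.01515392,  0.49671668,  1.44855949])}
```

View pics/top0.png

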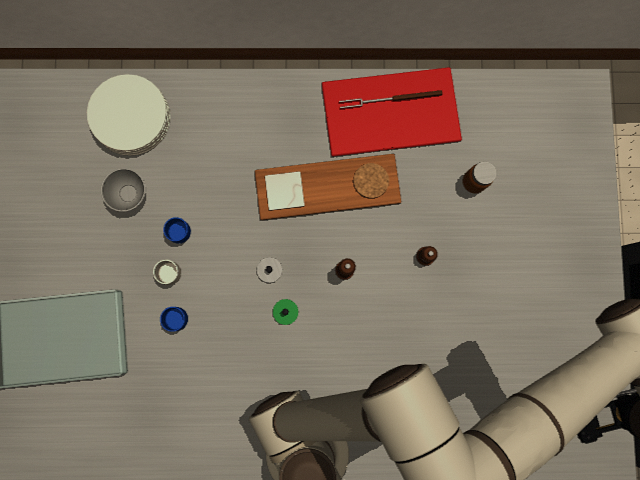

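View pics/side0.png

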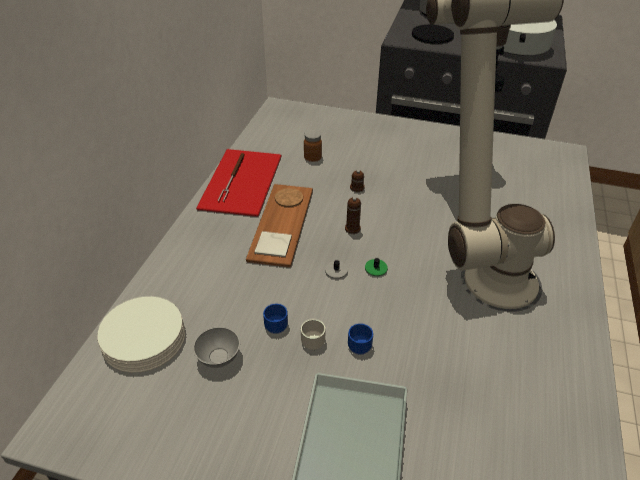

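The top view shows the following:
- **Pots:** the white one at (166,272) fits. The blue ones at (177,230) and (174,319) are decoys.
- **Lids:** the steel one at (268,270) fits. The green one at (285,312) is a decoy.
- **Mills:** the tall one is at (345,268) and the short one at (427,256).
- **Board:** the tile is at (285,191) and the trivet at (371,180).

I'll confirm these in enlarged crops.

Run:
```python
import cv2,numpy as np
t=cv2.imread("pics/top0.png");s=cv2.imread("pics/side0.png")
def crop(im,x,y,w,h,k): return cv2.resize(im[y:y+h,x:x+w],None,fx=k,fy=k,interpolation=cv2.INTER_CUBIC)
cv2.imwrite("pics/c1.png",crop(t,140,210,160,120,5))
cv2.imwrite("pics/c2.png",crop(t,250,145,160,80,5))
cv2.imwrite("pics/c3.png",crop(t,320,230,130,60,6))
cv2.imwrite("pics/c4.png",crop(s,250,160,160,120,5))
cv2.imwrite("pics/c5.png",crop(s,250,250,160,120,5))
```

```text
(no output)
```

View pics/c1.png

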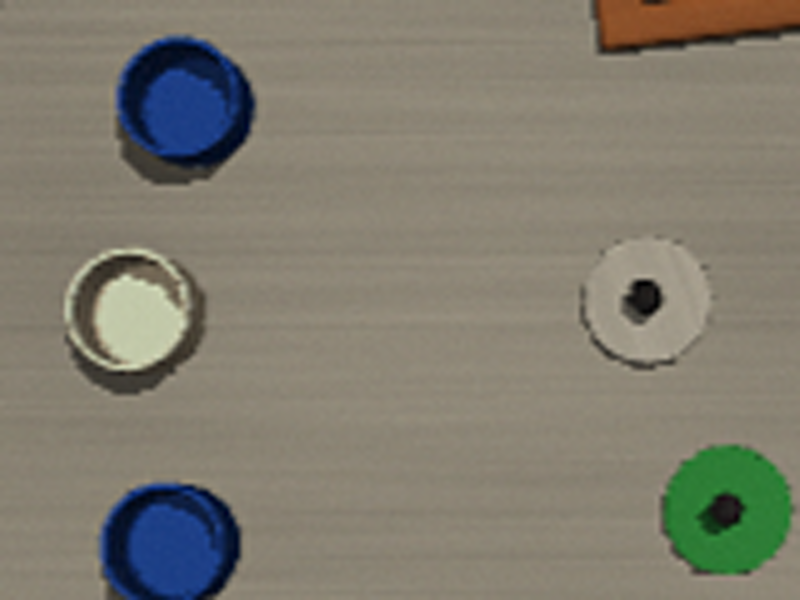

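View pics/c2.png

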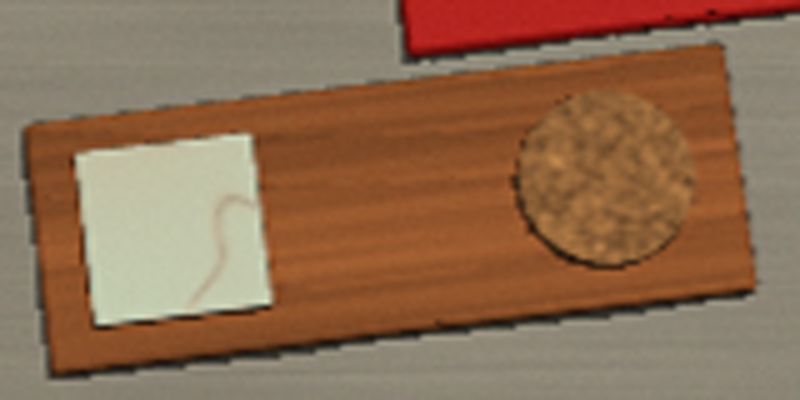

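View pics/c3.png

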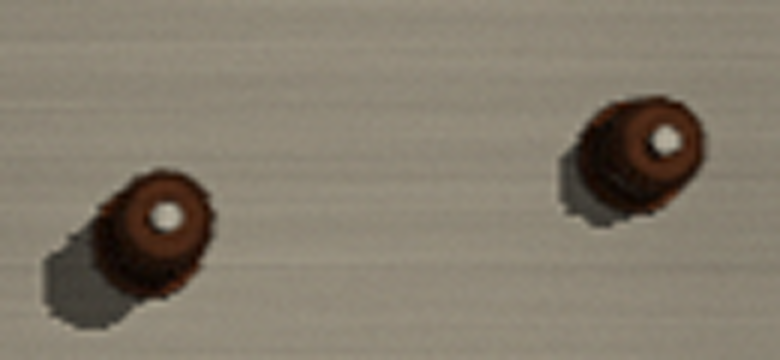

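View pics/c4.png

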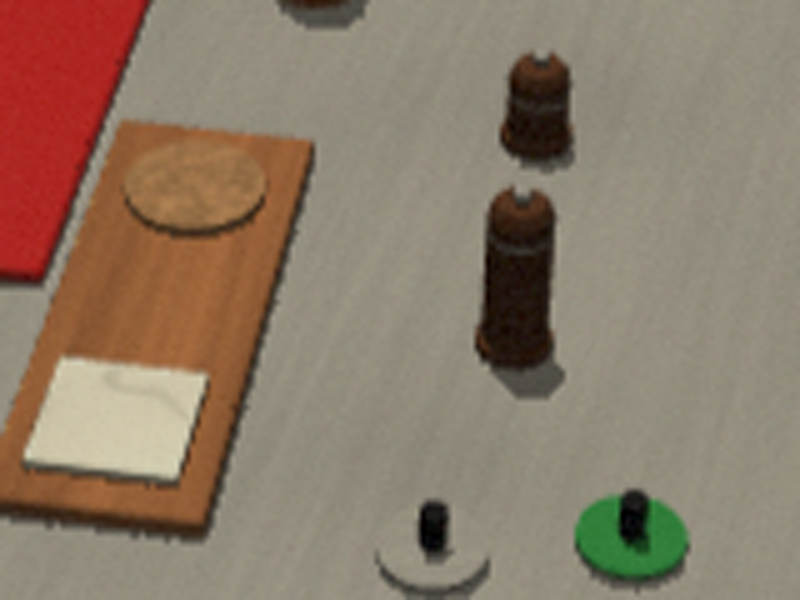

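View pics/c5.png

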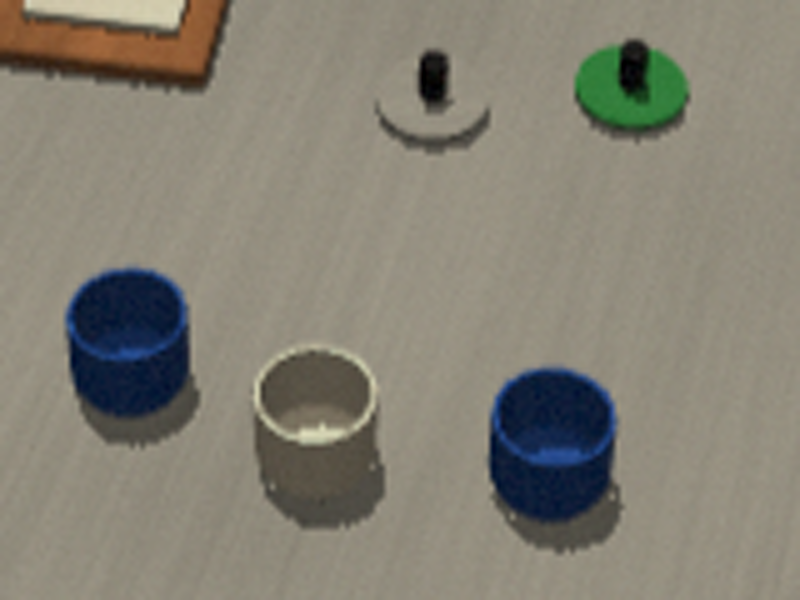

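```bash
cat > h.py <<'E'
import numpy as np
from station import *
from scipy.optimize import least_squares
def P(n):
    c=camera_params(n); f=240/np.tan(np.radians(c['vfov'])/2); return f,c
def at_z(n,uv,z):
    f,c=P(n); d=c['R'].T@np.array([(uv[0]-c['cx'])/f,(uv[1]-c['cy'])/f,1]); o=-c['R'].T@c['t']
    return o+d*(z-o[2])/d[2]
def proj(n,X):
    f,c=P(n); q=c['R']@np.asarray(X)+c['t']; return f*q[0]/q[2]+c['cx'],f*q[1]/q[2]+c['cy']
E
python3 - <<'E'
from h import *
np.set_printoptions(precision=4,suppress=True)
D=dict(pot=((165.6,271.8),(313,329),.05),lidknob=((269.1,268.8),(336.5,261),.038),tall=((347.6,266.1),(354.3,198.3),.12),short=((430.8,253.3),(358.3,171.9),.07),trivet=((371.1,180.5),(289,196.7),.023),tile=((284.6,190.7),(273.6,243.7),.023))
for k,(a,b,z) in D.items(): print(k,at_z('top',a,z),at_z('side',b,z))
print('liddisc',at_z('top',(269.2,270.2),.01))
cs=[at_z('top',(250+u/5,145+v/5),.015) for u,v in((25,128),(722,45),(756,290),(51,375))]
print(np.array(cs),np.mean(cs,0));
E
```

```text
pot [0.4384 0.3418 0.05  ] [0.4359 0.3442 0.05  ]
lidknob [0.4458 0.0926 0.038 ] [0.444  0.0913 0.038 ]
tall [ 0.4445 -0.0938  0.12  ] [ 0.4414 -0.0907  0.12  ]
short [ 0.4791 -0.2979  0.07  ] [ 0.4735 -0.2902  0.07  ]
trivet [ 0.6692 -0.1621  0.023 ] [ 0.6654 -0.1609  0.023 ]
tile [0.6434 0.0556 0.023 ] [0.6386 0.0591 0.023 ]
liddisc [0.4446 0.0941 0.01  ]
[[ 0.6971  0.1308  0.015 ]
 [ 0.7399 -0.2235  0.015 ]
 [ 0.613  -0.2381  0.015 ]
 [ 0.5705  0.1169  0.015 ]] [ 0.6551 -0.0535  0.015 ]
```

```bash
cat >> h.py <<'E'
import cv2
def overlay(n,im,items,x,y,w,h,k,out):
    c=cv2.resize(im[y:y+h,x:x+w],None,fx=k,fy=k,interpolation=cv2.INTER_CUBIC)
    for (cx,cy,rings) in items:
        for r,z in rings:
            pts=[proj(n,(cx+r*np.cos(t),cy+r*np.sin(t),z)) for t in np.linspace(0,6.283,60)]
            pts=np.array([((u-x+.5)*k-.5,(v-y+.5)*k-.5) for u,v in pts]).round().astype(int)
            cv2.polylines(c,[pts.reshape(-1,1,2)],True,(0,255,255),1)
    cv2.imwrite(out,c)
E
python3 - <<'E'
from h import *
M=lambda x,y,h:(x,y,[(.024,0),(.020,.01),(.02,h-.017),(.003,h)])
pot=(.438,.3425,[(.03,.05),(.027,.05),(.03,.008)])
lid=(.4445,.0935,[(.032,.01),(.008,.038)])
it=[pot,lid,M(.4435,-.0925,.12),M(.477,-.295,.07),(.6680,-.1618,[(.045,.023)]),(.6418,.0570,[(.045,.023)])]
a=cv2.imread('pics/top0.png');b=cv2.imread('pics/side0.png')
overlay('top',a,it,320,230,130,60,6,'pics/o1.png')
overlay('side',b,it,310,160,80,80,7,'pics/o2.png')
overlay('top',a,it,140,150,260,150,3,'pics/o3.png')
overlay('side',b,it,230,180,130,180,3,'pics/o4.png')
E
```

```text
Traceback (most recent call last):
  File "h.py", line 16, in overlay
    pts=[proj(n,(cx+r*np.cos(t),cy+r*np.sin(t),z)) for t in np.linspace(0,6.283,60)]
         ~~~~^^^^^^^^^^^^^^^^^^^^^^^^^^^^^^^^^^^^^
  File "h.py", line 10, in proj
    f,c=P(n); q=c['R']@np.asarray(X)+c['t']; return f*q[0]/q[2]+c['cx'],f*q[1]/q[2]+c['cy']
        ~^^^
  File "h.py", line 5, in P
    c=camera_params(n); f=240/np.tan(np.radians(c['vfov'])/2); return f,c
ValueError: time passes only in moves, steps and waits
```

View pics/o1.png

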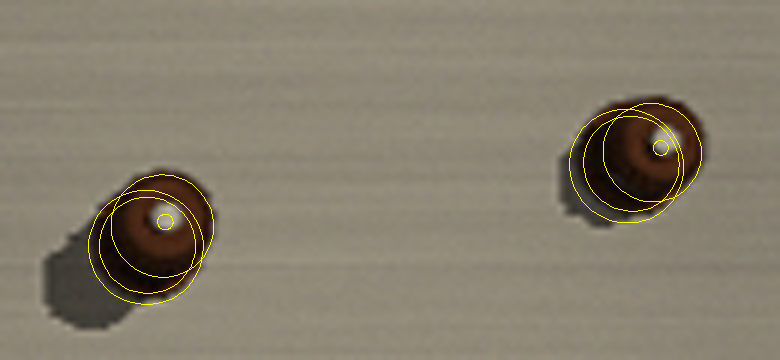

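View pics/o2.png

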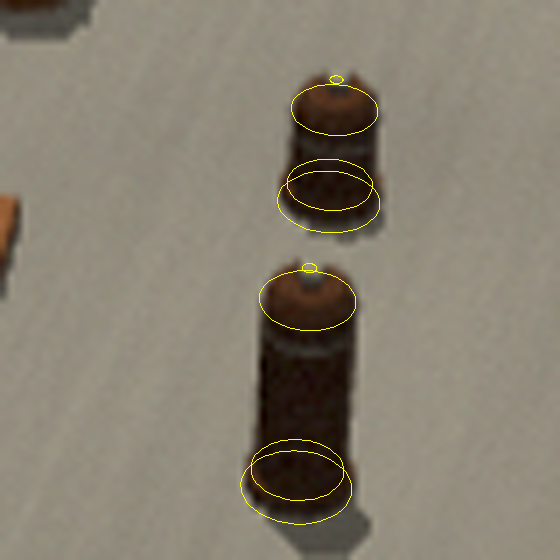

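View pics/o3.png

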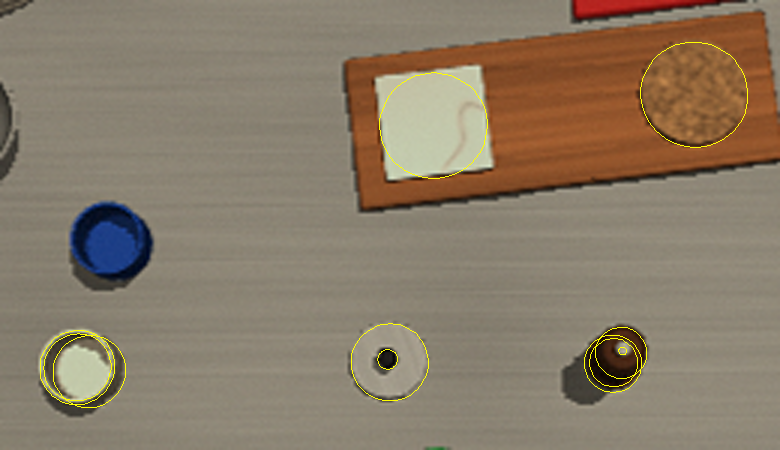

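```bash
python3 - <<'E'
import pickle
from station import *
pickle.dump({n:camera_params(n) for n in("top","side")},open('cam.pkl','wb'))
E
sed -i 's/^def P(n):/import pickle\nCAM=pickle.load(open("cam.pkl","rb"))\ndef P(n):/; s/c=camera_params(n); f/c=CAM[n]; f/' h.py
python3 -m inch '[{"x":0.85,"y":0.85,"az":-0.64},{"x":0.85,"y":0.85},{"x":0.85,"y":0.85},{"x":0.85,"y":0.85},{"x":0.85,"y":0.85},{"x":0.85,"y":0.85},{"y":0}]'
```

```text
$[0]: bad value
```

```bash
python3 -m inch '[{"jaw":0,"x":0.85,"y":0.85,"z":0,"ax":0,"ay":0,"az":-0.64},{"jaw":0,"x":0.85,"y":0.85,"z":0,"ax":0,"ay":0,"az":0}]'
```

```text
time_s: 0.35
tcp_pos: [0.2306, -0.5187, 0.2195]
ee_rot: [[-0.994, -0.106, -0.002], [-0.106, 0.994, 0.004], [0.002, 0.004, -1.0]]
wrist_force: [1.6, -1.1, 0.6]
gripper_width: 0.999
```

```bash
python3 -m inch '[{"jaw":0,"x":0.85,"y":0.85,"z":0},{"jaw":0,"x":0.85,"y":0.85,"z":0}]' || python3 -m inch '[{"jaw":0,"x":0.85,"y":0.85,"z":0,"ax":0,"ay":0,"az":0},{"jaw":0,"x":0.85,"y":0.85,"z":0,"ax":0,"ay":0,"az":0},{"jaw":0,"x":0.85,"y":0.85,"z":0,"ax":0,"ay":0,"az":0},{"jaw":0,"x":0.85,"y":0.85,"z":0,"ax":0,"ay":0,"az":0}]'
```

```text
time_s: 0.85
tcp_pos: [0.4068, -0.3399, 0.2185]
ee_rot: [[-0.995, -0.105, -0.003], [-0.105, 0.994, 0.006], [0.003, 0.006, -1.0]]
wrist_force: [0.5, -0.6, -0.1]
gripper_width: 0.998$[0]: bad value
```

```bash
python3 -m inch '[{"jaw":0,"x":0.25,"y":0.9,"z":0,"ax":0,"ay":0,"az":0},{"jaw":0,"x":0.25,"y":0.9,"z":0,"ax":0,"ay":0,"az":0},{"jaw":0,"x":0,"y":0.9,"z":0,"ax":0,"ay":0,"az":0},{"jaw":0,"x":0,"y":0.9,"z":0,"ax":0,"ay":0,"az":0},{"jaw":0,"x":0,"y":0.9,"z":0,"ax":0,"ay":0,"az":0},{"jaw":0,"x":0,"y":0.9,"z":0,"ax":0,"ay":0,"az":0},{"jaw":0,"x":0,"y":0.9,"z":0,"ax":0,"ay":0,"az":0},{"jaw":0,"x":0,"y":0.9,"z":0,"ax":0,"ay":0,"az":0},{"jaw":0,"x":0,"y":0.9,"z":0,"ax":0,"ay":0,"az":0},{"jaw":0,"x":0,"y":0.9,"z":0,"ax":0,"ay":0,"az":0},{"jaw":0,"x":0,"y":0.9,"z":0,"ax":0,"ay":0,"az":0},{"jaw":0,"x":0,"y":0.9,"z":0,"ax":0,"ay":0,"az":0}]'
```

```text
time_s: 2.35
tcp_pos: [0.4351, 0.3294, 0.2152]
ee_rot: [[-0.994, -0.108, -0.007], [-0.108, 0.994, 0.006], [0.007, 0.006, -1.0]]
wrist_force: [0.2, -0.3, -0.5]
gripper_width: 1.001
```

```bash
python3 -m inch '[{"jaw":0,"x":0.04,"y":0.23,"z":-0.6,"ax":-0.034,"ay":-0.04,"az":0},{"jaw":0,"x":0,"y":0,"z":-0.7,"ax":0,"ay":0,"az":0},{"jaw":0,"x":0,"y":0,"z":-0.7,"ax":0,"ay":0,"az":0},{"jaw":0,"x":0,"y":0,"z":0,"ax":0,"ay":0,"az":0},{"jaw":0,"x":0,"y":0,"z":0,"ax":0,"ay":0,"az":0}]'
python3 - <<'E'
from h import *
b=capture('side'); a=capture('top')
cv2.imwrite('pics/s1.png',cv2.resize(b[200:400,220:420,::-1],None,fx=3,fy=3))
cv2.imwrite('pics/t1.png',cv2.resize(a[180:340,90:270,::-1],None,fx=3,fy=3))
E
```

```text
time_s: 2.98
tcp_pos: [0.4371, 0.3486, 0.0922]
ee_rot: [[-0.994, -0.114, 0.001], [-0.114, 0.994, 0.001], [-0.001, 0.0, -1.0]]
wrist_force: [0.6, 0.5, 0.1]
gripper_width: 1.0
```

View pics/s1.png

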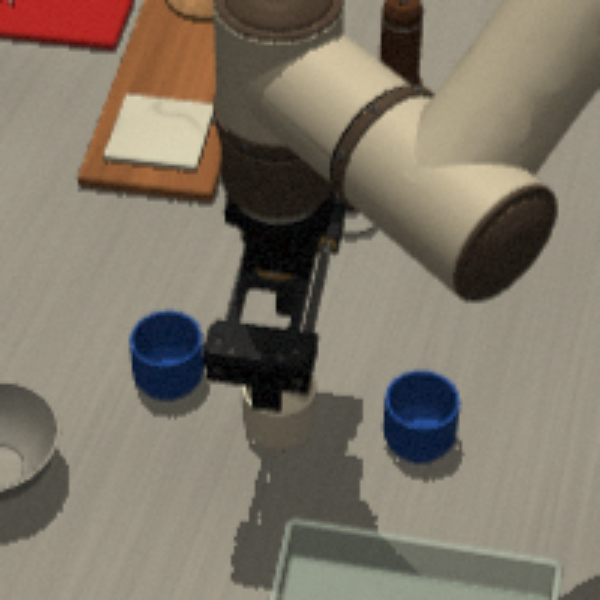

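View pics/t1.png

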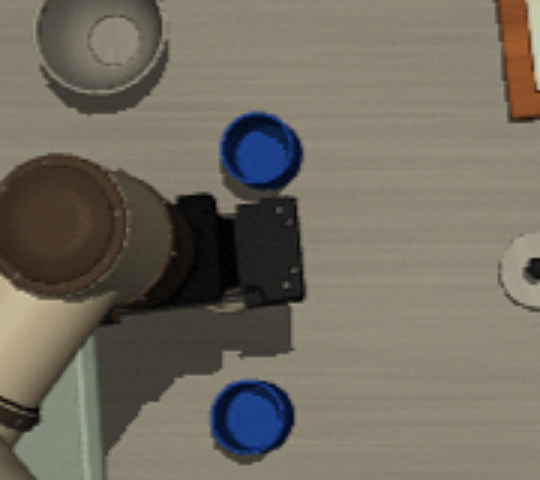

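```bash
python3 -m inch '[{"jaw":0,"x":0,"y":-0.09,"z":-0.4,"ax":0,"ay":0,"az":0},{"jaw":0,"x":0,"y":0,"z":-0.4,"ax":0,"ay":0,"az":0},{"jaw":0,"x":0,"y":0,"z":-0.3,"ax":0,"ay":0,"az":0},{"jaw":0,"x":0,"y":0,"z":0,"ax":0,"ay":0,"az":0}]'
```

```text
time_s: 3.58
tcp_pos: [0.4407, 0.3468, 0.0329]
ee_rot: [[-0.993, -0.113, 0.012], [-0.113, 0.993, 0.014], [-0.013, 0.013, -1.0]]
wrist_force: [-0.5, 0.3, -0.1]
gripper_width: 1.002
```

```bash
python3 -m inch '[{"jaw":0,"x":-0.04,"y":-0.06,"z":0,"ax":-0.08,"ay":0.07,"az":0},{"jaw":0,"x":0,"y":0,"z":-0.1,"ax":0,"ay":0,"az":0},{"jaw":0,"x":0,"y":0,"z":0,"ax":0,"ay":0,"az":0},{"jaw":0,"x":0,"y":0,"z":0,"ax":0,"ay":0,"az":0}]'
```

```text
time_s: 4.08
tcp_pos: [0.4399, 0.345, 0.0306]
ee_rot: [[-0.994, -0.114, 0.003], [-0.114, 0.994, 0.005], [-0.004, 0.005, -1.0]]
wrist_force: [0.2, -0.1, -0.7]
gripper_width: 0.998
```

```bash
python3 -m inch '[{"jaw":0,"x":-0.03,"y":-0.05,"z":-0.2,"ax":-0.03,"ay":0.02,"az":0},{"jaw":0,"x":0,"y":0,"z":-0.12,"ax":0,"ay":0,"az":0},{"jaw":0,"x":0,"y":0,"z":0,"ax":0,"ay":0,"az":0}]'
```

```text
time_s: 4.45
tcp_pos: [0.4377, 0.3415, 0.0097]
ee_rot: [[-0.994, -0.114, -0.001], [-0.114, 0.994, -0.001], [0.001, -0.001, -1.0]]
wrist_force: [-0.1, -0.2, 1.2]
gripper_width: 1.005
```

```bash
python3 -m inch '[{"jaw":255,"x":0,"y":0,"z":0,"ax":0,"ay":0,"az":0},{"jaw":255,"x":0,"y":0,"z":0,"ax":0,"ay":0,"az":0},{"jaw":255,"x":0,"y":0,"z":0,"ax":0,"ay":0,"az":0},{"jaw":255,"x":0,"y":0,"z":0,"ax":0,"ay":0,"az":0},{"jaw":255,"x":0,"y":0,"z":0,"ax":0,"ay":0,"az":0}]'
```

```text
time_s: 5.08
tcp_pos: [0.4379, 0.3418, 0.0098]
ee_rot: [[-0.994, -0.114, -0.001], [-0.114, 0.994, -0.001], [0.001, -0.001, -1.0]]
wrist_force: [0.4, -0.2, -1.1]
gripper_width: 0.691
```

```bash
python3 -m inch '[{"jaw":255,"x":0,"y":0,"z":0.5,"ax":0,"ay":0,"az":0},{"jaw":255,"x":0,"y":0,"z":0.8,"ax":0,"ay":0,"az":0},{"jaw":255,"x":0,"y":0,"z":0.8,"ax":0,"ay":0,"az":0},{"jaw":255,"x":0.4,"y":-0.8,"z":0.3,"ax":0,"ay":0,"az":0},{"jaw":255,"x":0.4,"y":-0.8,"z":0,"ax":0,"ay":0,"az":0},{"jaw":255,"x":0.4,"y":-0.8,"z":0,"ax":0,"ay":0,"az":0},{"jaw":255,"x":0.4,"y":-0.8,"z":0,"ax":0,"ay":0,"az":0},{"jaw":255,"x":0.4,"y":-0.8,"z":0,"ax":0,"ay":0,"az":0},{"jaw":255,"x":0.4,"y":-0.8,"z":0,"ax":0,"ay":0,"az":0},{"jaw":255,"x":0.4,"y":-0.8,"z":0,"ax":0,"ay":0,"az":0},{"jaw":255,"x":0.4,"y":-0.8,"z":0,"ax":0,"ay":0,"az":0},{"jaw":255,"x":0.4,"y":-0.8,"z":0,"ax":0,"ay":0,"az":0}]'
```

```text
time_s: 6.58
tcp_pos: [0.6504, -0.1033, 0.1509]
ee_rot: [[-0.993, -0.119, -0.015], [-0.119, 0.993, -0.004], [0.015, -0.002, -1.0]]
wrist_force: [0.7, 0.9, -3.0]
gripper_width: 0.693
```

```bash
python3 -m inch '[{"jaw":255,"x":0.15,"y":-0.5,"z":0,"ax":0.023,"ay":-0.086,"az":0},{"jaw":255,"x":0.12,"y":-0.35,"z":-0.4,"ax":0,"ay":0,"az":0},{"jaw":255,"x":0,"y":0,"z":-0.5,"ax":0,"ay":0,"az":0},{"jaw":255,"x":0,"y":0,"z":-0.4,"ax":0,"ay":0,"az":0},{"jaw":255,"x":0,"y":0,"z":0,"ax":0,"ay":0,"az":0},{"jaw":255,"x":0,"y":0,"z":0,"ax":0,"ay":0,"az":0}]'
```

```text
time_s: 7.32
tcp_pos: [0.6639, -0.1609, 0.065]
ee_rot: [[-0.994, -0.109, -0.009], [-0.109, 0.994, 0.002], [0.009, 0.003, -1.0]]
wrist_force: [-0.1, -0.1, -2.5]
gripper_width: 0.69
```

```bash
python3 -m inch '[{"jaw":255,"x":0.1,"y":0,"z":-0.2,"ax":-0.01,"ay":-0.06,"az":0},{"jaw":255,"x":0,"y":0,"z":-0.15,"ax":0,"ay":0,"az":0},{"jaw":255,"x":0,"y":0,"z":0,"ax":0,"ay":0,"az":0}]'
python3 - <<'E'
from h import *
s=sense(); x,y,z=s['tcp_pos']; print(x,y,z)
dz=z-.0098
a=capture('top');b=capture('side')
it=[(x,y,[(.03,dz+.05),(.03,dz+.008)]),(.668,-.162,[(.045,.023)])]
overlay('side',b[:,:,::-1].copy(),it,240,140,120,100,6,'pics/s2.png')
overlay('top',a[:,:,::-1].copy(),it,310,130,120,100,6,'pics/t2.png')
E
```

```text
time_s: 7.7
tcp_pos: [0.6714, -0.1604, 0.0448]
ee_rot: [[-0.994, -0.11, 0.006], [-0.11, 0.994, 0.0], [-0.006, -0.0, -1.0]]
wrist_force: [0.3, 0.5, -3.2]
gripper_width: 0.693
0.671429917377938 -0.16038740379270597 0.04482699481322369
```

View pics/s2.png

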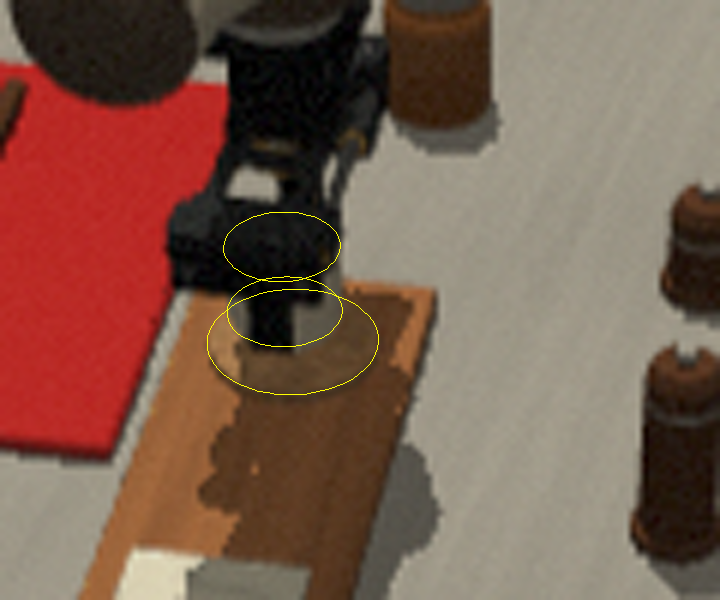

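View pics/t2.png

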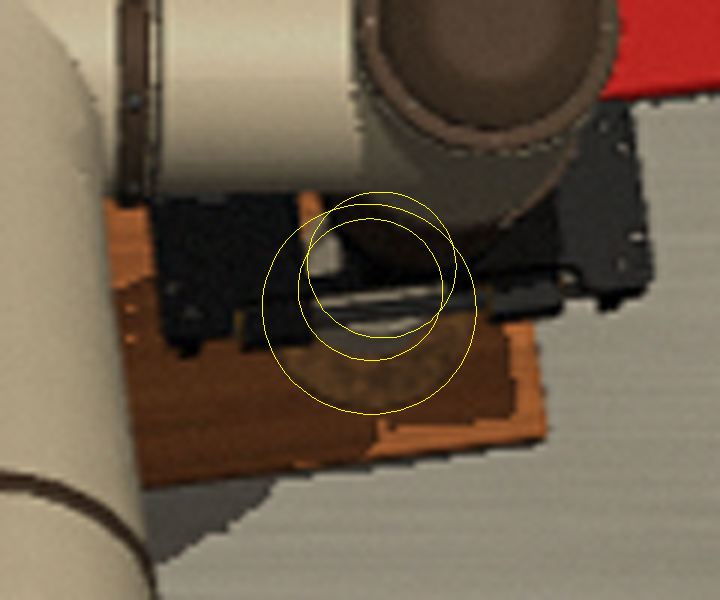

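```bash
python3 -m inch '[{"jaw":255,"x":-0.06,"y":-0.02,"z":-0.06,"ax":0,"ay":0.04,"az":0},{"jaw":255,"x":0,"y":0,"z":-0.05,"ax":0,"ay":0,"az":0},{"jaw":255,"x":0,"y":0,"z":0,"ax":0,"ay":0,"az":0}]'
```

```text
time_s: 8.18
tcp_pos: [0.6685, -0.1619, 0.0395]
ee_rot: [[-0.994, -0.11, 0.001], [-0.11, 0.994, 0.0], [-0.001, -0.0, -1.0]]
wrist_force: [-0.1, 0.4, -3.2]
gripper_width: 0.692
```

```bash
python3 -m inch '[{"jaw":255,"x":0,"y":0,"z":-0.07,"ax":0,"ay":0,"az":0},{"jaw":255,"x":0,"y":0,"z":-0.04,"ax":0,"ay":0,"az":0},{"jaw":255,"x":0,"y":0,"z":0,"ax":0,"ay":0,"az":0}]'
```

```text
time_s: 8.55
tcp_pos: [0.6688, -0.1619, 0.0329]
ee_rot: [[-0.994, -0.111, 0.002], [-0.111, 0.994, -0.0], [-0.002, -0.0, -1.0]]
wrist_force: [0.2, 0.4, -0.1]
gripper_width: 0.693
```

```bash
python3 -m inch '[{"jaw":0,"x":0,"y":0,"z":0,"ax":0,"ay":0,"az":0},{"jaw":0,"x":0,"y":0,"z":0,"ax":0,"ay":0,"az":0},{"jaw":0,"x":0,"y":0,"z":0,"ax":0,"ay":0,"az":0},{"jaw":0,"x":0,"y":0,"z":0,"ax":0,"ay":0,"az":0},{"jaw":0,"x":0,"y":0,"z":0.3,"ax":0,"ay":0,"az":0},{"jaw":0,"x":0,"y":0,"z":0.5,"ax":0,"ay":0,"az":0},{"jaw":0,"x":0,"y":0,"z":0.8,"ax":0,"ay":0,"az":0},{"jaw":0,"x":0,"y":0,"z":0.8,"ax":0,"ay":0,"az":0},{"jaw":0,"x":-0.6,"y":0.7,"z":0,"ax":0,"ay":0,"az":0},{"jaw":0,"x":-0.6,"y":0.7,"z":0,"ax":0,"ay":0,"az":0},{"jaw":0,"x":-0.6,"y":0.7,"z":0,"ax":0,"ay":0,"az":0},{"jaw":0,"x":-0.6,"y":0.7,"z":0,"ax":0,"ay":0,"az":0}]'
python3 - <<'E'
from h import *
s=sense(); print(s['tcp_pos'])
b=capture('side');a=capture('top')
it=[(.6688,-.1619,[(.03,.073),(.03,.031)]),(.668,-.162,[(.045,.023)])]
overlay('side',b[:,:,::-1].copy(),it,240,140,120,100,6,'pics/s3.png')
overlay('top',a[:,:,::-1].copy(),it,310,130,120,100,6,'pics/t3.png')
E
```

```text
time_s: 10.05
tcp_pos: [0.5269, 0.0067, 0.1943]
ee_rot: [[-0.994, -0.107, 0.022], [-0.107, 0.994, -0.002], [-0.022, -0.004, -1.0]]
wrist_force: [0.1, 0.9, 0.9]
gripper_width: 0.999
[0.52689327 0.00668743 0.19425687]
```

View pics/s3.png

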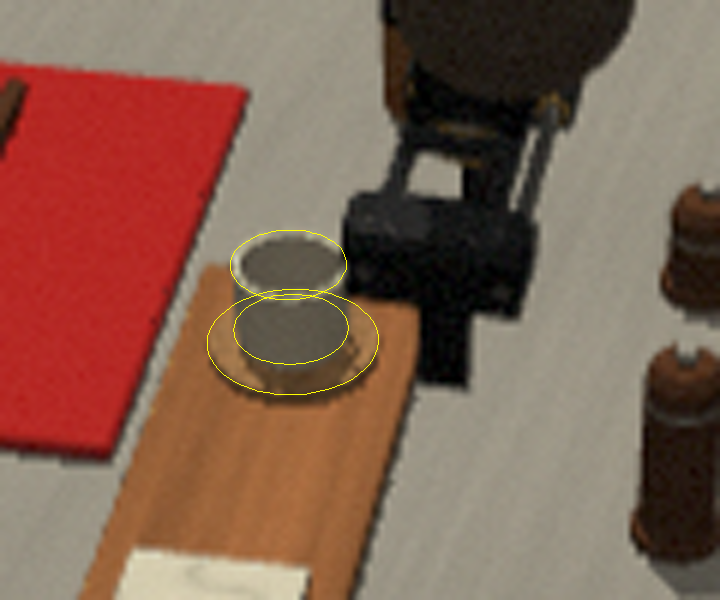

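View pics/t3.png

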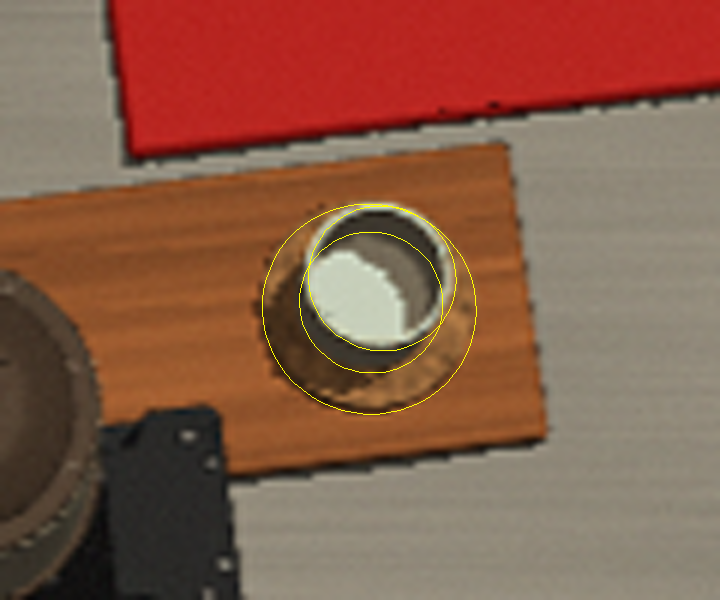

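```bash
python3 -m inch '[{"jaw":0,"x":-0.5,"y":0.5,"z":0,"ax":0.01,"ay":0.12,"az":0},{"jaw":0,"x":-0.5,"y":0.5,"z":0,"ax":0,"ay":0,"az":0},{"jaw":0,"x":-0.2,"y":0.25,"z":-0.4,"ax":0,"ay":0,"az":0},{"jaw":0,"x":0,"y":0,"z":-0.7,"ax":0,"ay":0,"az":0},{"jaw":0,"x":0,"y":0,"z":-0.4,"ax":0,"ay":0,"az":0},{"jaw":0,"x":0,"y":0,"z":0,"ax":0,"ay":0,"az":0},{"jaw":0,"x":0,"y":0,"z":0,"ax":0,"ay":0,"az":0}]'
```

```text
time_s: 11.02
tcp_pos: [0.457, 0.0871, 0.1135]
ee_rot: [[-0.993, -0.115, 0.02], [-0.115, 0.993, 0.008], [-0.021, 0.006, -1.0]]
wrist_force: [-0.6, 0.1, 0.3]
gripper_width: 1.002
```

```bash
python3 -m inch '[{"jaw":0,"x":-0.22,"y":0.1,"z":-0.3,"ax":-0.05,"ay":0.13,"az":0},{"jaw":0,"x":0,"y":0,"z":-0.5,"ax":0,"ay":0,"az":0},{"jaw":0,"x":0,"y":0,"z":-0.3,"ax":0,"ay":0,"az":0},{"jaw":0,"x":0,"y":0,"z":0,"ax":0,"ay":0,"az":0},{"jaw":0,"x":0,"y":0,"z":0,"ax":0,"ay":0,"az":0}]'
```

```text
time_s: 11.65
tcp_pos: [0.4436, 0.0951, 0.0476]
ee_rot: [[-0.993, -0.114, -0.0], [-0.114, 0.993, 0.002], [-0.0, 0.002, -1.0]]
wrist_force: [-0.0, -0.3, -0.3]
gripper_width: 0.999
```

Now lower toward TCP z of about 0.013, just above the disc.

```bash
python3 -m inch '[{"jaw":0,"x":0.02,"y":-0.04,"z":-0.25,"ax":-0.01,"ay":0,"az":0},{"jaw":0,"x":0,"y":0,"z":-0.2,"ax":0,"ay":0,"az":0},{"jaw":0,"x":0,"y":0,"z":0,"ax":0,"ay":0,"az":0},{"jaw":0,"x":0,"y":0,"z":0,"ax":0,"ay":0,"az":0}]'
```

```text
time_s: 12.15
tcp_pos: [0.4466, 0.0941, 0.0224]
ee_rot: [[-0.993, -0.115, 0.005], [-0.115, 0.993, 0.003], [-0.006, 0.003, -1.0]]
wrist_force: [-0.2, 0.8, -0.3]
gripper_width: 0.999
```

```bash
python3 -m inch '[{"jaw":0,"x":-0.03,"y":-0.02,"z":-0.1,"ax":-0.02,"ay":0.03,"az":0},{"jaw":0,"x":0,"y":0,"z":-0.05,"ax":0,"ay":0,"az":0},{"jaw":0,"x":0,"y":0,"z":0,"ax":0,"ay":0,"az":0}]'
python3 - <<'E'
from h import *
b=capture('side')
overlay('side',b[:,:,::-1].copy(),[],290,210,90,80,7,'pics/s4.png')
E
```

```text
time_s: 12.52
tcp_pos: [0.4451, 0.0931, 0.0135]
ee_rot: [[-0.993, -0.115, 0.001], [-0.115, 0.993, 0.0], [-0.001, 0.0, -1.0]]
wrist_force: [0.4, -0.1, -0.7]
gripper_width: 0.996
```

View pics/s4.png

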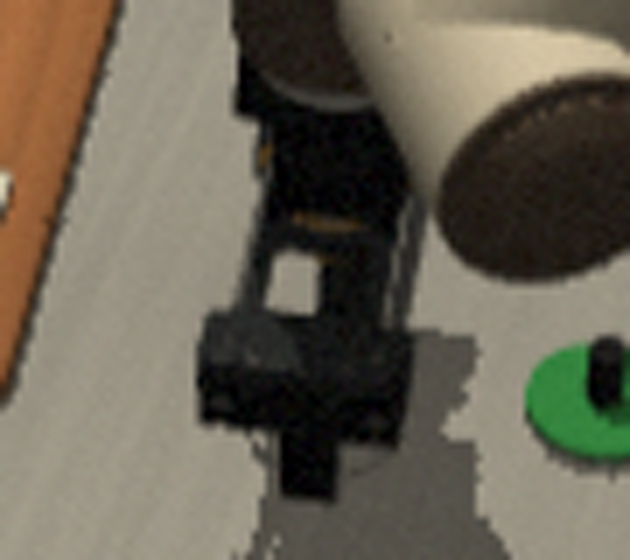

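```bash
python3 -m inch '[{"jaw":255,"x":0,"y":0,"z":0,"ax":0,"ay":0,"az":0},{"jaw":255,"x":0,"y":0,"z":0,"ax":0,"ay":0,"az":0},{"jaw":255,"x":0,"y":0,"z":0,"ax":0,"ay":0,"az":0},{"jaw":255,"x":0,"y":0,"z":0,"ax":0,"ay":0,"az":0},{"jaw":255,"x":0,"y":0,"z":0,"ax":0,"ay":0,"az":0},{"jaw":255,"x":0,"y":0,"z":0,"ax":0,"ay":0,"az":0},{"jaw":255,"x":0,"y":0,"z":0,"ax":0,"ay":0,"az":0},{"jaw":255,"x":0,"y":0,"z":0,"ax":0,"ay":0,"az":0},{"jaw":255,"x":0,"y":0,"z":0,"ax":0,"ay":0,"az":0}]'
```

```text
time_s: 13.7
tcp_pos: [0.4454, 0.0933, 0.0139]
ee_rot: [[-0.993, -0.115, 0.002], [-0.115, 0.993, 0.001], [-0.002, 0.001, -1.0]]
wrist_force: [0.4, 0.1, -0.2]
gripper_width: 0.173
```

```bash
python3 -m inch '[{"jaw":255,"x":0,"y":0,"z":0.5,"ax":0,"ay":0,"az":0},{"jaw":255,"x":0,"y":0,"z":0.8,"ax":0,"ay":0,"az":0},{"jaw":255,"x":0,"y":0,"z":0.8,"ax":0,"ay":0,"az":0},{"jaw":255,"x":0,"y":0,"z":0.6,"ax":0,"ay":0,"az":0},{"jaw":255,"x":0,"y":0,"z":0,"ax":0,"ay":0,"az":0},{"jaw":255,"x":0,"y":0,"z":0,"ax":0,"ay":0,"az":0}]'
python3 - <<'E'
from h import *
b=capture('side');s=sense();x,y,z=s['tcp_pos']; print(s['gripper_width'])
overlay('side',b[:,:,::-1].copy(),[(x,y,[(.032,z-.0037)])],270,170,120,90,6,'pics/s5.png')
overlay('top',capture('top')[:,:,::-1].copy(),[(x,y,[(.032,z-.0037)])],200,210,120,90,6,'pics/t5.png')
E
```

```text
time_s: 14.45
tcp_pos: [0.4426, 0.0919, 0.1791]
ee_rot: [[-0.993, -0.114, -0.003], [-0.114, 0.993, -0.001], [0.003, -0.001, -1.0]]
wrist_force: [0.4, -0.5, -1.2]
gripper_width: 0.169
0.17555986897842973
```

View pics/s5.png

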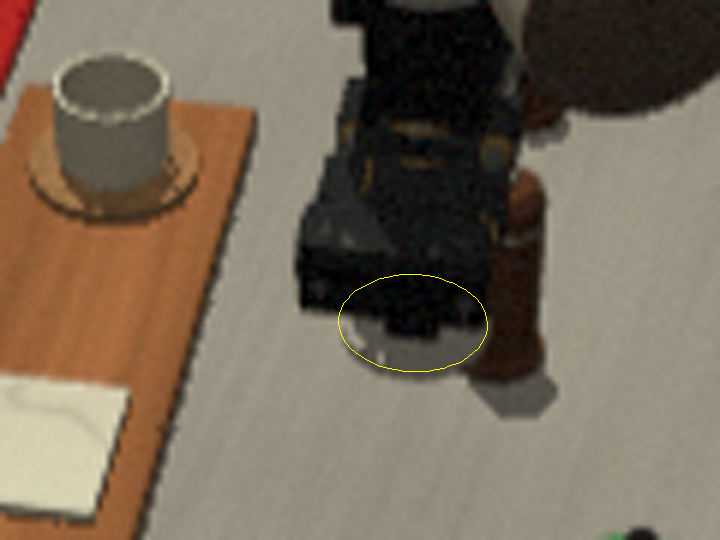

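View pics/t5.png

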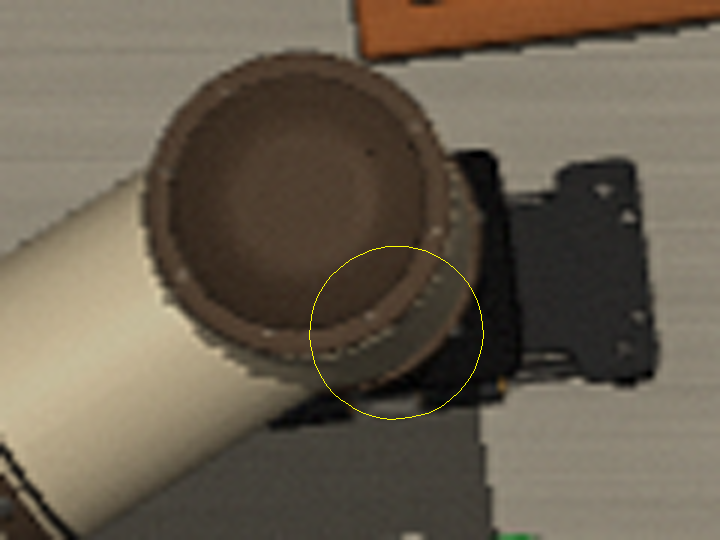

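```bash
python3 -m inch '[{"jaw":255,"x":0.6,"y":-0.6,"z":0,"ax":0,"ay":0,"az":0},{"jaw":255,"x":0.7,"y":-0.8,"z":0,"ax":0,"ay":0,"az":0},{"jaw":255,"x":0.7,"y":-0.8,"z":0,"ax":0,"ay":0,"az":0},{"jaw":255,"x":0.7,"y":-0.8,"z":0,"ax":0,"ay":0,"az":0},{"jaw":255,"x":0.7,"y":-0.8,"z":0,"ax":0,"ay":0,"az":0},{"jaw":255,"x":0.3,"y":-0.4,"z":0,"ax":0,"ay":0,"az":0},{"jaw":255,"x":0,"y":0,"z":0,"ax":0,"ay":0,"az":0},{"jaw":255,"x":0,"y":0,"z":0,"ax":0,"ay":0,"az":0}]'
```

```text
time_s: 15.55
tcp_pos: [0.6612, -0.1628, 0.1629]
ee_rot: [[-0.993, -0.118, -0.028], [-0.118, 0.993, -0.002], [0.028, 0.001, -1.0]]
wrist_force: [-0.2, -0.3, -0.9]
gripper_width: 0.176
```

```bash
python3 -m inch '[{"jaw":255,"x":0.1,"y":0,"z":-0.2,"ax":0.01,"ay":-0.16,"az":0},{"jaw":255,"x":0,"y":0,"z":-0.4,"ax":0,"ay":0,"az":0},{"jaw":255,"x":0,"y":0,"z":-0.2,"ax":0,"ay":0,"az":0},{"jaw":255,"x":0,"y":0,"z":0,"ax":0,"ay":0,"az":0},{"jaw":255,"x":0,"y":0,"z":0,"ax":0,"ay":0,"az":0}]'
```

```text
time_s: 16.18
tcp_pos: [0.6656, -0.1584, 0.1143]
ee_rot: [[-0.992, -0.124, -0.0], [-0.124, 0.992, -0.001], [0.0, -0.0, -1.0]]
wrist_force: [0.3, -0.5, -0.4]
gripper_width: 0.171
```

```bash
python3 -m inch '[{"jaw":255,"x":0.05,"y":-0.06,"z":-0.1,"ax":0,"ay":0,"az":0},{"jaw":255,"x":0,"y":0,"z":-0.1,"ax":0,"ay":0,"az":0},{"jaw":255,"x":0,"y":0,"z":0,"ax":0,"ay":0,"az":0},{"jaw":255,"x":0,"y":0,"z":0,"ax":0,"ay":0,"az":0}]'
python3 - <<'E'
from h import *
b=capture('side');s=sense();x,y,z=s['tcp_pos']; print(x,y,z)
overlay('side',b[:,:,::-1].copy(),[(x,y,[(.032,z-.0037)]),(.6688,-.1619,[(.03,.073)])],240,140,110,90,6,'pics/s6.png')
E
```

```text
time_s: 16.68
tcp_pos: [0.6697, -0.1624, 0.1032]
ee_rot: [[-0.992, -0.124, 0.003], [-0.124, 0.992, -0.001], [-0.002, -0.001, -1.0]]
wrist_force: [0.1, 0.4, -0.5]
gripper_width: 0.173
0.6695627279965883 -0.16236005880393906 0.10311809316037879
```

View pics/s6.png

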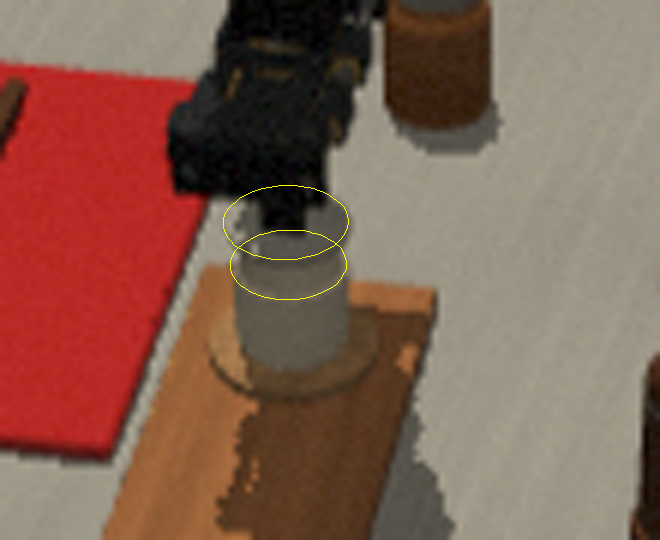

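```bash
python3 -m inch '[{"jaw":255,"x":0,"y":0,"z":-0.12,"ax":0,"ay":0.01,"az":0},{"jaw":255,"x":0,"y":0,"z":-0.12,"ax":0,"ay":0,"az":0},{"jaw":255,"x":0,"y":0,"z":0,"ax":0,"ay":0,"az":0},{"jaw":255,"x":0,"y":0,"z":0,"ax":0,"ay":0,"az":0}]'
```

```text
time_s: 17.23
tcp_pos: [0.6694, -0.1624, 0.0875]
ee_rot: [[-0.992, -0.124, 0.0], [-0.124, 0.992, -0.001], [0.0, -0.001, -1.0]]
wrist_force: [-0.3, 1.0, -1.0]
gripper_width: 0.174
```

```bash
python3 -m inch '[{"jaw":255,"x":0,"y":0,"z":-0.1,"ax":0,"ay":0,"az":0},{"jaw":255,"x":0,"y":0,"z":0,"ax":0,"ay":0,"az":0},{"jaw":255,"x":0,"y":0,"z":0,"ax":0,"ay":0,"az":0}]'
```

```text
time_s: 17.6
tcp_pos: [0.6699, -0.1624, 0.0818]
ee_rot: [[-0.992, -0.124, 0.002], [-0.124, 0.992, -0.001], [-0.001, -0.001, -1.0]]
wrist_force: [-0.5, -0.1, -1.1]
gripper_width: 0.172
```

```bash
python3 -m inch '[{"jaw":255,"x":0,"y":0,"z":-0.04,"ax":0,"ay":0,"az":0},{"jaw":255,"x":0,"y":0,"z":0,"ax":0,"ay":0,"az":0}]'
```

```text
time_s: 17.85
tcp_pos: [0.6703, -0.1624, 0.0822]
ee_rot: [[-0.992, -0.125, 0.003], [-0.125, 0.992, -0.002], [-0.003, -0.002, -1.0]]
wrist_force: [-1.1, -0.2, -0.7]
gripper_width: 0.171
```

```bash
python3 -m inch '[{"jaw":0,"x":0,"y":0,"z":0,"ax":0,"ay":0,"az":0},{"jaw":0,"x":0,"y":0,"z":0,"ax":0,"ay":0,"az":0},{"jaw":0,"x":0,"y":0,"z":0,"ax":0,"ay":0,"az":0},{"jaw":0,"x":0,"y":0,"z":0,"ax":0,"ay":0,"az":0},{"jaw":0,"x":0,"y":0,"z":0.3,"ax":0,"ay":0,"az":0},{"jaw":0,"x":0,"y":0,"z":0.5,"ax":0,"ay":0,"az":0},{"jaw":0,"x":0,"y":0,"z":0.8,"ax":0,"ay":0,"az":0},{"jaw":0,"x":-0.2,"y":0,"z":0.8,"ax":0,"ay":0,"az":0},{"jaw":0,"x":-0.7,"y":0.2,"z":0,"ax":0,"ay":0,"az":0},{"jaw":0,"x":-0.8,"y":0.2,"z":0,"ax":0,"ay":0,"az":0},{"jaw":0,"x":-0.8,"y":0.2,"z":0,"ax":0,"ay":0,"az":0},{"jaw":0,"x":-0.8,"y":0.2,"z":0,"ax":0,"ay":0,"az":0}]'
python3 - <<'E'
from h import *
b=capture('side');a=capture('top')
it=[(.6693,-.1622,[(.032,.078),(.03,.031),(.008,.106)])]
overlay('side',b[:,:,::-1].copy(),it,240,140,110,90,6,'pics/s7.png')
overlay('top',a[:,:,::-1].copy(),it,310,130,120,100,6,'pics/t7.png')
E
```

```text
time_s: 19.35
tcp_pos: [0.4706, -0.1148, 0.2389]
ee_rot: [[-0.992, -0.125, 0.015], [-0.125, 0.992, -0.004], [-0.015, -0.006, -1.0]]
wrist_force: [-0.1, -0.6, 0.4]
gripper_width: 1.001
```

View pics/s7.png

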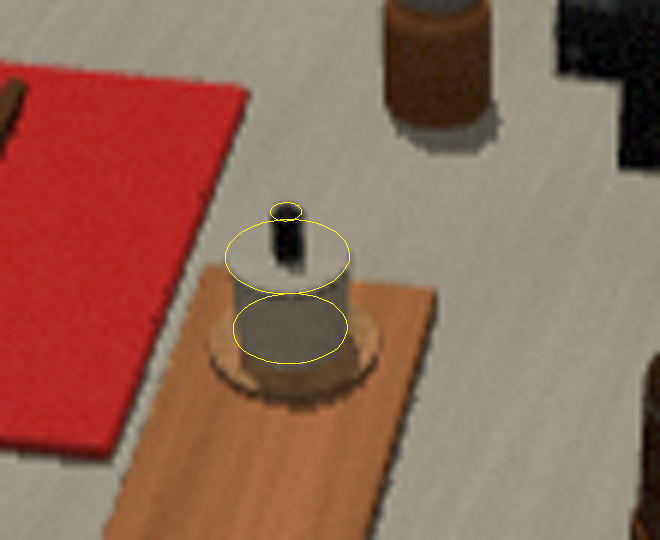

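View pics/t7.png

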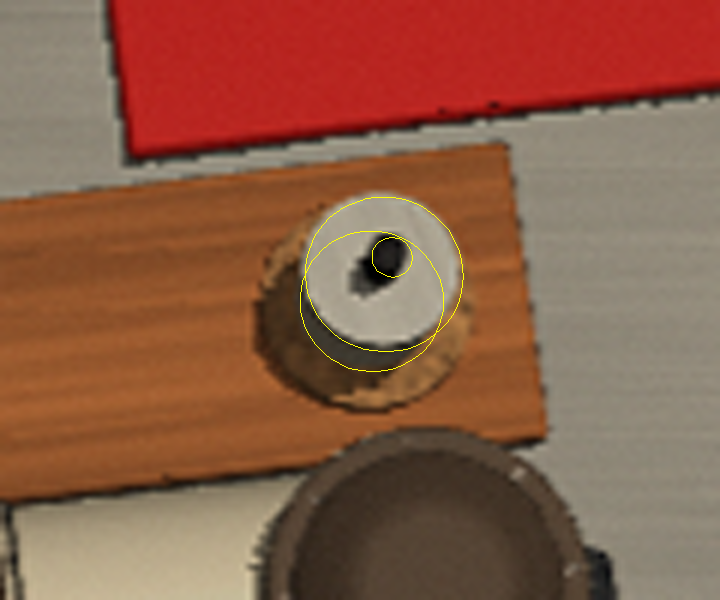

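```bash
python3 -m inch '[{"jaw":0,"x":-0.25,"y":0.2,"z":0,"ax":0.023,"ay":0.086,"az":0},{"jaw":0,"x":-0.15,"y":0.15,"z":0,"ax":0,"ay":0,"az":0},{"jaw":0,"x":0,"y":0,"z":-0.5,"ax":0,"ay":0,"az":0},{"jaw":0,"x":0,"y":0,"z":-0.5,"ax":0,"ay":0,"az":0},{"jaw":0,"x":0,"y":0,"z":0,"ax":0,"ay":0,"az":0},{"jaw":0,"x":0,"y":0,"z":0,"ax":0,"ay":0,"az":0}]'
```

```text
time_s: 20.2
tcp_pos: [0.4464, -0.091, 0.1831]
ee_rot: [[-0.992, -0.128, 0.008], [-0.128, 0.992, 0.001], [-0.008, -0.0, -1.0]]
wrist_force: [1.0, 0.4, 0.6]
gripper_width: 1.003
```

```bash
python3 -m inch '[{"jaw":0,"x":-0.05,"y":-0.04,"z":-0.3,"ax":0,"ay":0.05,"az":0},{"jaw":0,"x":0,"y":0,"z":-0.6,"ax":0,"ay":0,"az":0},{"jaw":0,"x":0,"y":0,"z":-0.6,"ax":0,"ay":0,"az":0},{"jaw":0,"x":0,"y":0,"z":-0.4,"ax":0,"ay":0,"az":0},{"jaw":0,"x":0,"y":0,"z":0,"ax":0,"ay":0,"az":0},{"jaw":0,"x":0,"y":0,"z":0,"ax":0,"ay":0,"az":0}]'
```

```text
time_s: 20.95
tcp_pos: [0.4457, -0.0938, 0.0675]
ee_rot: [[-0.992, -0.127, 0.006], [-0.127, 0.992, 0.001], [-0.006, 0.0, -1.0]]
wrist_force: [-0.2, -0.5, 1.0]
gripper_width: 0.999
```

```bash
python3 -m inch '[{"jaw":0,"x":-0.04,"y":0,"z":-0.08,"ax":0,"ay":0.035,"az":0},{"jaw":0,"x":0,"y":0,"z":0,"ax":0,"ay":0,"az":0},{"jaw":0,"x":0,"y":0,"z":0,"ax":0,"ay":0,"az":0}]'
python3 - <<'E'
from h import *
b=capture('side')
overlay('side',b[:,:,::-1].copy(),[],300,140,110,110,5,'pics/s8.png')
E
```

```text
time_s: 21.32
tcp_pos: [0.4448, -0.0936, 0.0646]
ee_rot: [[-0.992, -0.127, 0.005], [-0.127, 0.992, 0.002], [-0.005, 0.001, -1.0]]
wrist_force: [1.1, 0.8, -0.7]
gripper_width: 1.003
```

View pics/s8.png

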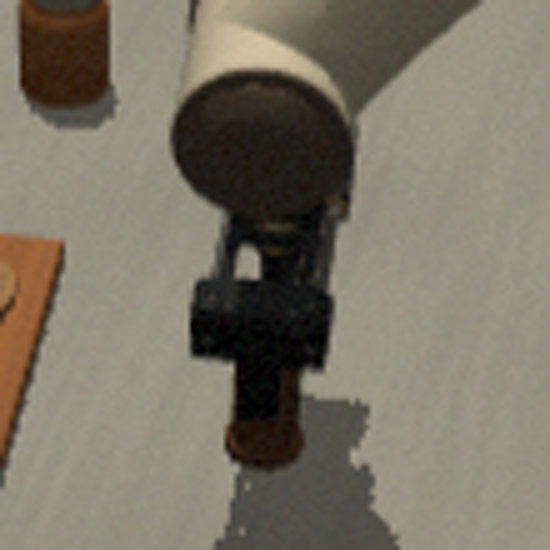

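Tool straddles the mill at crop (265,400). Correct the last tilt and grip.

```bash
python3 -m inch '[{"jaw":0,"x":-0.04,"y":0,"z":-0.03,"ax":-0.01,"ay":0.05,"az":0},{"jaw":0,"x":0,"y":0,"z":0,"ax":0,"ay":0,"az":0},{"jaw":255,"x":0,"y":0,"z":0,"ax":0,"ay":0,"az":0},{"jaw":255,"x":0,"y":0,"z":0,"ax":0,"ay":0,"az":0},{"jaw":255,"x":0,"y":0,"z":0,"ax":0,"ay":0,"az":0},{"jaw":255,"x":0,"y":0,"z":0,"ax":0,"ay":0,"az":0},{"jaw":255,"x":0,"y":0,"z":0,"ax":0,"ay":0,"az":0},{"jaw":255,"x":0,"y":0,"z":0,"ax":0,"ay":0,"az":0}]'
```

```text
time_s: 22.38
tcp_pos: [0.4423, -0.0936, 0.0629]
ee_rot: [[-0.992, -0.127, -0.004], [-0.127, 0.992, -0.0], [0.004, 0.001, -1.0]]
wrist_force: [0.7, 0.3, -0.1]
gripper_width: 0.455
```

```bash
python3 -m inch '[{"jaw":255,"x":0,"y":0,"z":0.4,"ax":0,"ay":0,"az":0},{"jaw":255,"x":0,"y":0,"z":0.7,"ax":0,"ay":0,"az":0},{"jaw":255,"x":0,"y":0,"z":0.7,"ax":0,"ay":0,"az":0},{"jaw":255,"x":0.3,"y":0.5,"z":0,"ax":0,"ay":0,"az":0},{"jaw":255,"x":0.7,"y":0.5,"z":0,"ax":0,"ay":0,"az":0},{"jaw":255,"x":0.7,"y":0.5,"z":0,"ax":0,"ay":0,"az":0},{"jaw":255,"x":0.7,"y":0.5,"z":0,"ax":0,"ay":0,"az":0},{"jaw":255,"x":0.7,"y":0.5,"z":0,"ax":0,"ay":0,"az":0},{"jaw":255,"x":0.3,"y":0.1,"z":0,"ax":0,"ay":0,"az":0},{"jaw":255,"x":0,"y":0,"z":0,"ax":0,"ay":0,"az":0},{"jaw":255,"x":0,"y":0,"z":0,"ax":0,"ay":0,"az":0}]'
```

```text
time_s: 23.75
tcp_pos: [0.6441, 0.0676, 0.1667]
ee_rot: [[-0.992, -0.123, -0.021], [-0.123, 0.992, 0.001], [0.021, 0.004, -1.0]]
wrist_force: [0.3, 0.6, -1.9]
gripper_width: 0.453
```

```bash
python3 -m inch '[{"jaw":255,"x":-0.03,"y":-0.2,"z":-0.1,"ax":0,"ay":-0.1,"az":0},{"jaw":255,"x":0,"y":0,"z":-0.4,"ax":0,"ay":0,"az":0},{"jaw":255,"x":0,"y":0,"z":-0.3,"ax":0,"ay":0,"az":0},{"jaw":255,"x":0,"y":0,"z":0,"ax":0,"ay":0,"az":0},{"jaw":255,"x":0,"y":0,"z":0,"ax":0,"ay":0,"az":0}]'
```

```text
time_s: 24.38
tcp_pos: [0.638, 0.0525, 0.1198]
ee_rot: [[-0.993, -0.12, -0.004], [-0.12, 0.993, 0.002], [0.003, 0.002, -1.0]]
wrist_force: [-0.0, 0.1, -0.8]
gripper_width: 0.45
```

```bash
python3 -m inch '[{"jaw":255,"x":0.06,"y":0.06,"z":-0.15,"ax":0,"ay":0,"az":0},{"jaw":255,"x":0,"y":0,"z":-0.2,"ax":0,"ay":0,"az":0},{"jaw":255,"x":0,"y":0,"z":0,"ax":0,"ay":0,"az":0},{"jaw":255,"x":0,"y":0,"z":0,"ax":0,"ay":0,"az":0}]'
python3 - <<'E'
from h import *
b=capture('side');s=sense();x,y,z=s['tcp_pos']; print(x,y,z)
d=z-.0629
overlay('side',b[:,:,::-1].copy(),[(x,y,[(.024,d),(.02,d+.01)]),(.642,.056,[(.045,.023)])],230,180,100,90,6,'pics/s9.png')
E
```

```text
time_s: 24.88
tcp_pos: [0.6425, 0.0566, 0.0989]
ee_rot: [[-0.993, -0.12, -0.001], [-0.12, 0.993, 0.002], [0.001, 0.002, -1.0]]
wrist_force: [-0.4, -0.2, -2.0]
gripper_width: 0.455
0.6422573263272041 0.05654540374014625 0.0987587296591691
```

View pics/s9.png

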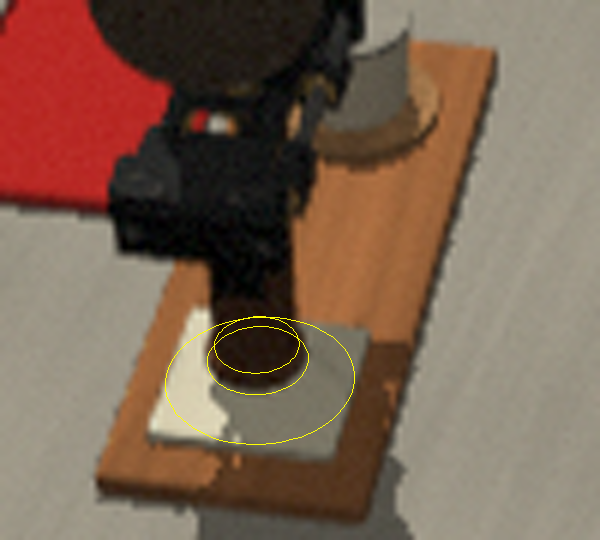

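```bash
python3 -m inch '[{"jaw":255,"x":0,"y":0,"z":-0.1,"ax":-0.01,"ay":0.02,"az":0},{"jaw":255,"x":0,"y":0,"z":-0.08,"ax":0,"ay":0,"az":0},{"jaw":255,"x":0,"y":0,"z":0,"ax":0,"ay":0,"az":0},{"jaw":255,"x":0,"y":0,"z":0,"ax":0,"ay":0,"az":0}]'
```

```text
time_s: 25.42
tcp_pos: [0.6424, 0.0565, 0.0874]
ee_rot: [[-0.993, -0.12, -0.005], [-0.12, 0.993, 0.001], [0.005, 0.001, -1.0]]
wrist_force: [0.4, 0.1, -2.7]
gripper_width: 0.449
```

```bash
python3 -m inch '[{"jaw":255,"x":0,"y":0,"z":-0.06,"ax":0,"ay":0,"az":0},{"jaw":255,"x":0,"y":0,"z":0,"ax":0,"ay":0,"az":0},{"jaw":255,"x":0,"y":0,"z":0,"ax":0,"ay":0,"az":0}]'
```

```text
time_s: 25.8
tcp_pos: [0.6436, 0.0565, 0.0863]
ee_rot: [[-0.993, -0.121, -0.001], [-0.121, 0.993, 0.0], [0.001, 0.001, -1.0]]
wrist_force: [-0.5, 0.2, -2.6]
gripper_width: 0.454
```

```bash
python3 -m inch '[{"jaw":255,"x":-0.02,"y":0,"z":-0.05,"ax":0,"ay":0.02,"az":0},{"jaw":255,"x":0,"y":0,"z":-0.02,"ax":0,"ay":0,"az":0},{"jaw":255,"x":0,"y":0,"z":0,"ax":0,"ay":0,"az":0}]'
```

```text
time_s: 26.18
tcp_pos: [0.6438, 0.0566, 0.0859]
ee_rot: [[-0.992, -0.123, -0.001], [-0.123, 0.992, 0.0], [0.001, 0.0, -1.0]]
wrist_force: [-0.7, 0.2, -0.8]
gripper_width: 0.454
```

```bash
python3 -m inch '[{"jaw":0,"x":0,"y":0,"z":0,"ax":0,"ay":0,"az":0},{"jaw":0,"x":0,"y":0,"z":0,"ax":0,"ay":0,"az":0},{"jaw":0,"x":0,"y":0,"z":0,"ax":0,"ay":0,"az":0},{"jaw":0,"x":0,"y":0,"z":0,"ax":0,"ay":0,"az":0},{"jaw":0,"x":0,"y":0,"z":0.4,"ax":0,"ay":0,"az":0},{"jaw":0,"x":0,"y":0,"z":0.7,"ax":0,"ay":0,"az":0},{"jaw":0,"x":0,"y":0,"z":0.8,"ax":0,"ay":0,"az":0},{"jaw":0,"x":0,"y":0,"z":0.6,"ax":0,"ay":0,"az":0},{"jaw":0,"x":-0.7,"y":0,"z":0,"ax":0,"ay":0,"az":0},{"jaw":0,"x":-0.8,"y":-0.5,"z":0,"ax":0,"ay":0,"az":0},{"jaw":0,"x":-0.8,"y":-0.8,"z":0,"ax":0,"ay":0,"az":0},{"jaw":0,"x":-0.8,"y":-0.8,"z":0,"ax":0,"ay":0,"az":0}]'
python3 - <<'E'
from h import *
b=capture('side');a=capture('top');print(sense()['joints'])
it=[(.6432,.0566,[(.024,.023),(.003,.143)]),(.642,.056,[(.045,.023)])]
overlay('side',b[:,:,::-1].copy(),it,230,140,120,120,5,'pics/s10.png')
overlay('top',a[:,:,::-1].copy(),it,230,130,180,120,4,'pics/t10.png')
E
```

```text
time_s: 27.68
tcp_pos: [0.4636, -0.062, 0.2378]
ee_rot: [[-0.992, -0.127, 0.001], [-0.127, 0.992, -0.001], [-0.001, -0.001, -1.0]]
wrist_force: [0.7, -1.5, -0.4]
gripper_width: 1.002
[ 1.22297751e+01  5.56588125e+00 -1.94356063e+01 -2.56237746e-03
 -6.50600219e+01 -9.51836306e+01]
```

View pics/s10.png

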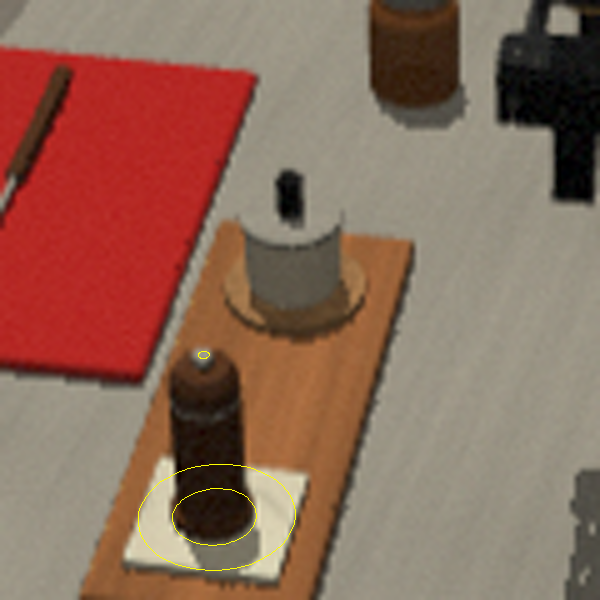

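View pics/t10.png

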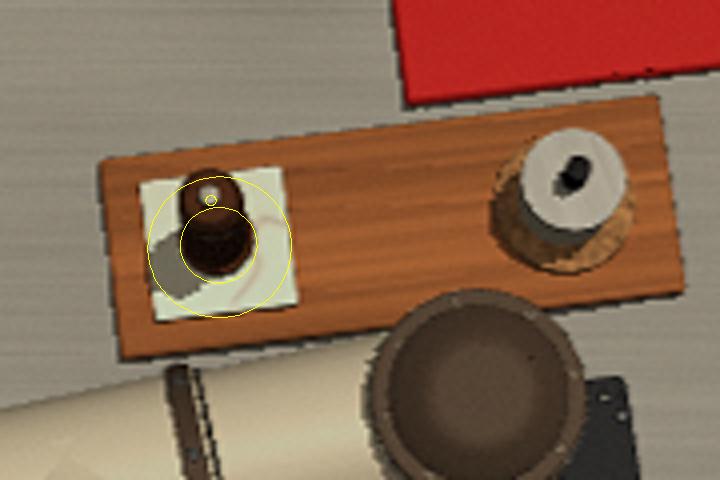

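```bash
python3 -m inch '[{"jaw":0,"x":0,"y":-0.45,"z":0,"ax":0,"ay":0,"az":0.9},{"jaw":0,"x":0,"y":-0.45,"z":0,"ax":0,"ay":0,"az":0.9},{"jaw":0,"x":0,"y":-0.45,"z":0,"ax":0,"ay":0,"az":0.9},{"jaw":0,"x":0,"y":-0.45,"z":0,"ax":0,"ay":0,"az":0.9},{"jaw":0,"x":0,"y":-0.45,"z":0,"ax":0,"ay":0,"az":0.9},{"jaw":0,"x":0,"y":-0.45,"z":0,"ax":0,"ay":0,"az":0.9},{"jaw":0,"x":0,"y":-0.45,"z":0,"ax":0,"ay":0,"az":0.9},{"jaw":0,"x":0,"y":-0.45,"z":0,"ax":0,"ay":0,"az":0.9},{"jaw":0,"x":0,"y":0,"z":0,"ax":0,"ay":0,"az":0.9},{"jaw":0,"x":0,"y":0,"z":0,"ax":0,"ay":0,"az":0},{"jaw":0,"x":0,"y":0,"z":0,"ax":0,"ay":0,"az":0}]'
```

```text
time_s: 29.15
tcp_pos: [0.4634, -0.2867, 0.2393]
ee_rot: [[0.01, -1.0, 0.004], [-1.0, -0.01, 0.004], [-0.004, -0.004, -1.0]]
wrist_force: [-0.2, 0.3, -0.4]
gripper_width: 0.999
```

```bash
python3 -m inch '[{"jaw":0,"x":0.25,"y":-0.16,"z":-0.4,"ax":-0.02,"ay":0.02,"az":0.67},{"jaw":0,"x":0,"y":0,"z":-0.8,"ax":0,"ay":0,"az":0},{"jaw":0,"x":0,"y":0,"z":-0.7,"ax":0,"ay":0,"az":0},{"jaw":0,"x":0,"y":0,"z":-0.3,"ax":0,"ay":0,"az":0},{"jaw":0,"x":0,"y":0,"z":0,"ax":0,"ay":0,"az":0},{"jaw":0,"x":0,"y":0,"z":0,"ax":0,"ay":0,"az":0}]'
```

```text
time_s: 29.9
tcp_pos: [0.4813, -0.2949, 0.1067]
ee_rot: [[0.125, -0.992, 0.006], [-0.992, -0.125, -0.002], [0.003, -0.006, -1.0]]
wrist_force: [0.2, 0.3, 0.3]
gripper_width: 0.998
```

```bash
python3 -m inch '[{"jaw":0,"x":-0.06,"y":-0.02,"z":-0.3,"ax":0.01,"ay":0.035,"az":0},{"jaw":0,"x":0,"y":0,"z":-0.6,"ax":0,"ay":0,"az":0},{"jaw":0,"x":0,"y":0,"z":-0.4,"ax":0,"ay":0,"az":0},{"jaw":0,"x":0,"y":0,"z":-0.2,"ax":0,"ay":0,"az":0},{"jaw":0,"x":0,"y":0,"z":0,"ax":0,"ay":0,"az":0},{"jaw":0,"x":0,"y":0,"z":0,"ax":0,"ay":0,"az":0}]'
python3 - <<'E'
from h import *
b=capture('side')
overlay('side',b[:,:,::-1].copy(),[],310,110,100,100,6,'pics/s11.png')
E
```

```text
time_s: 30.65
tcp_pos: [0.4796, -0.297, 0.0166]
ee_rot: [[0.124, -0.992, 0.008], [-0.992, -0.124, -0.003], [0.004, -0.008, -1.0]]
wrist_force: [0.5, -0.3, 0.4]
gripper_width: 1.001
```

View pics/s11.png

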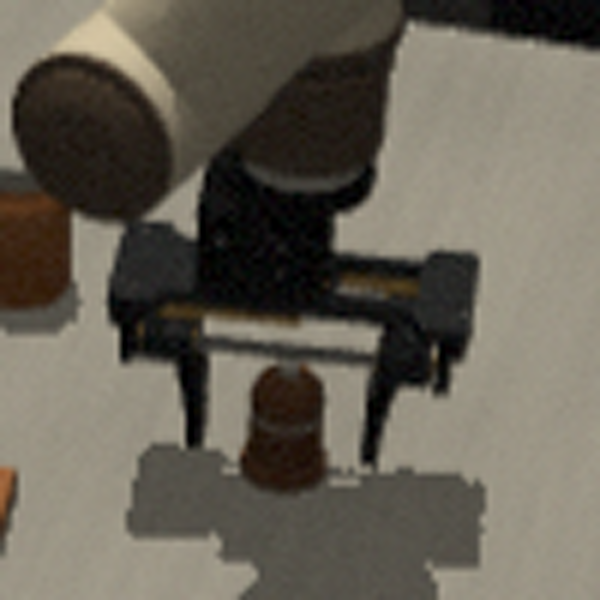

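```bash
python3 -m inch '[{"jaw":0,"x":-0.03,"y":0,"z":-0.03,"ax":0.017,"ay":0.05,"az":0},{"jaw":0,"x":0,"y":0,"z":0,"ax":0,"ay":0,"az":0},{"jaw":255,"x":0,"y":0,"z":0,"ax":0,"ay":0,"az":0},{"jaw":255,"x":0,"y":0,"z":0,"ax":0,"ay":0,"az":0},{"jaw":255,"x":0,"y":0,"z":0,"ax":0,"ay":0,"az":0},{"jaw":255,"x":0,"y":0,"z":0,"ax":0,"ay":0,"az":0},{"jaw":255,"x":0,"y":0,"z":0,"ax":0,"ay":0,"az":0},{"jaw":255,"x":0,"y":0,"z":0,"ax":0,"ay":0,"az":0}]'
```

```text
time_s: 31.7
tcp_pos: [0.4789, -0.2973, 0.0167]
ee_rot: [[0.124, -0.992, 0.002], [-0.992, -0.124, -0.001], [0.001, -0.002, -1.0]]
wrist_force: [-0.0, 0.5, 0.6]
gripper_width: 0.454
```

```bash
python3 -m inch '[{"jaw":255,"x":0,"y":0,"z":0.4,"ax":0,"ay":0,"az":0},{"jaw":255,"x":0,"y":0,"z":0.8,"ax":0,"ay":0,"az":0},{"jaw":255,"x":0,"y":0,"z":0.8,"ax":0,"ay":0,"az":0},{"jaw":255,"x":0,"y":0.5,"z":0.3,"ax":0,"ay":0,"az":0},{"jaw":255,"x":0,"y":0.8,"z":0,"ax":0,"ay":0,"az":0},{"jaw":255,"x":0,"y":0.8,"z":0,"ax":0,"ay":0,"az":0},{"jaw":255,"x":0.3,"y":0.8,"z":0,"ax":0,"ay":0,"az":0},{"jaw":255,"x":0.7,"y":0.8,"z":0,"ax":0,"ay":0,"az":0},{"jaw":255,"x":0.7,"y":0.3,"z":0,"ax":0,"ay":0,"az":0},{"jaw":255,"x":0.7,"y":0,"z":0,"ax":0,"ay":0,"az":0},{"jaw":255,"x":0,"y":0,"z":0,"ax":0,"ay":0,"az":0},{"jaw":255,"x":0,"y":0,"z":0,"ax":0,"ay":0,"az":0}]'
```

```text
time_s: 33.2
tcp_pos: [0.6183, -0.0483, 0.1528]
ee_rot: [[0.12, -0.993, -0.009], [-0.993, -0.12, 0.004], [-0.006, 0.009, -1.0]]
wrist_force: [-1.1, 0.4, -1.7]
gripper_width: 0.45
```

```bash
python3 -m inch '[{"jaw":255,"x":0.35,"y":-0.08,"z":0,"ax":-0.03,"ay":-0.065,"az":0},{"jaw":255,"x":0.3,"y":0,"z":-0.2,"ax":0,"ay":0,"az":0},{"jaw":255,"x":0,"y":0,"z":-0.5,"ax":0,"ay":0,"az":0},{"jaw":255,"x":0,"y":0,"z":-0.3,"ax":0,"ay":0,"az":0},{"jaw":255,"x":0,"y":0,"z":0,"ax":0,"ay":0,"az":0},{"jaw":255,"x":0,"y":0,"z":0,"ax":0,"ay":0,"az":0}]'
```

```text
time_s: 33.95
tcp_pos: [0.6543, -0.0543, 0.089]
ee_rot: [[0.117, -0.993, -0.003], [-0.993, -0.117, 0.0], [-0.001, 0.003, -1.0]]
wrist_force: [-0.1, 0.8, -2.1]
gripper_width: 0.452
```

```bash
python3 -m inch '[{"jaw":255,"x":0.02,"y":0.02,"z":-0.2,"ax":0,"ay":-0.025,"az":0},{"jaw":255,"x":0,"y":0,"z":-0.3,"ax":0,"ay":0,"az":0},{"jaw":255,"x":0,"y":0,"z":-0.2,"ax":0,"ay":0,"az":0},{"jaw":255,"x":0,"y":0,"z":0,"ax":0,"ay":0,"az":0},{"jaw":255,"x":0,"y":0,"z":0,"ax":0,"ay":0,"az":0}]'
python3 - <<'E'
from h import *
b=capture('side');s=sense();x,y,z=s['tcp_pos'];print(x,y,z)
d=z-.0167
it=[(x,y,[(.024,d),(.02,d+.01)]),(.6432,.0566,[(.024,.023)]),(.669,-.162,[(.03,.031)])]
overlay('side',b[:,:,::-1].copy(),it,230,160,110,100,6,'pics/s12.png')
E
```

```text
time_s: 34.58
tcp_pos: [0.6559, -0.0529, 0.0452]
ee_rot: [[0.118, -0.993, 0.003], [-0.993, -0.118, 0.001], [-0.0, -0.003, -1.0]]
wrist_force: [0.4, 1.0, -1.7]
gripper_width: 0.447
0.6557529942213334 -0.05292141954008241 0.04516641201795015
```

View pics/s12.png

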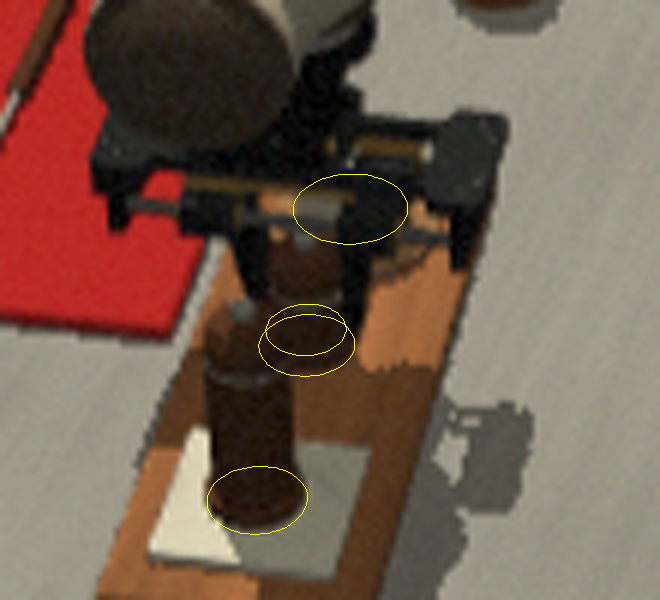

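```bash
python3 -m inch '[{"jaw":255,"x":0,"y":0,"z":-0.1,"ax":0,"ay":0,"az":0},{"jaw":255,"x":0,"y":0,"z":-0.08,"ax":0,"ay":0,"az":0},{"jaw":255,"x":0,"y":0,"z":0,"ax":0,"ay":0,"az":0},{"jaw":255,"x":0,"y":0,"z":0,"ax":0,"ay":0,"az":0}]'
```

```text
time_s: 35.12
tcp_pos: [0.6564, -0.0529, 0.0346]
ee_rot: [[0.118, -0.993, 0.005], [-0.993, -0.118, 0.001], [-0.0, -0.005, -1.0]]
wrist_force: [0.4, 0.3, -0.8]
gripper_width: 0.45
```

```bash
python3 -m inch '[{"jaw":255,"x":0,"y":0,"z":-0.05,"ax":0,"ay":0,"az":0},{"jaw":255,"x":0,"y":0,"z":0,"ax":0,"ay":0,"az":0},{"jaw":255,"x":0,"y":0,"z":0,"ax":0,"ay":0,"az":0}]'
```

```text
time_s: 35.5
tcp_pos: [0.6567, -0.0528, 0.0319]
ee_rot: [[0.118, -0.993, 0.006], [-0.993, -0.118, 0.001], [-0.0, -0.006, -1.0]]
wrist_force: [0.1, -0.6, -2.3]
gripper_width: 0.455
```

```bash
python3 -m inch '[{"jaw":255,"x":-0.03,"y":0,"z":-0.04,"ax":0,"ay":0.03,"az":0},{"jaw":255,"x":0,"y":0,"z":0,"ax":0,"ay":0,"az":0},{"jaw":255,"x":0,"y":0,"z":0,"ax":0,"ay":0,"az":0}]'
```

```text
time_s: 35.88
tcp_pos: [0.6568, -0.0526, 0.0318]
ee_rot: [[0.119, -0.993, 0.005], [-0.993, -0.119, 0.001], [-0.0, -0.005, -1.0]]
wrist_force: [0.2, 0.1, -1.5]
gripper_width: 0.452
```

```bash
python3 -m inch '[{"jaw":0,"x":0,"y":0,"z":-0.02,"ax":0,"ay":0,"az":0},{"jaw":0,"x":0,"y":0,"z":0,"ax":0,"ay":0,"az":0},{"jaw":0,"x":0,"y":0,"z":0,"ax":0,"ay":0,"az":0},{"jaw":0,"x":0,"y":0,"z":0,"ax":0,"ay":0,"az":0},{"jaw":0,"x":0,"y":0,"z":0.3,"ax":0,"ay":0,"az":0},{"jaw":0,"x":0,"y":0,"z":0.5,"ax":0,"ay":0,"az":0},{"jaw":0,"x":0,"y":0,"z":0.8,"ax":0,"ay":0,"az":0},{"jaw":0,"x":0,"y":0,"z":0.8,"ax":0,"ay":0,"az":0},{"jaw":0,"x":0,"y":0,"z":0.8,"ax":0,"ay":0,"az":0},{"jaw":0,"x":-0.7,"y":0,"z":0,"ax":0,"ay":0,"az":0},{"jaw":0,"x":-0.8,"y":0,"z":0,"ax":0,"ay":0,"az":0},{"jaw":0,"x":-0.8,"y":0,"z":0,"ax":0,"ay":0,"az":0}]'
python3 -m inch '[{"jaw":0,"x":-0.7,"y":-0.7,"z":0,"ax":0,"ay":0,"az":0},{"jaw":0,"x":0,"y":-0.8,"z":0,"ax":0,"ay":0,"az":0},{"jaw":0,"x":0,"y":-0.8,"z":0,"ax":0,"ay":0,"az":0},{"jaw":0,"x":0,"y":-0.8,"z":0,"ax":0,"ay":0,"az":0},{"jaw":0,"x":0,"y":-0.8,"z":0,"ax":0,"ay":0,"az":0},{"jaw":0,"x":0,"y":0,"z":0,"ax":0,"ay":0,"az":0},{"jaw":0,"x":0,"y":0,"z":0,"ax":0,"ay":0,"az":0}]'
python3 - <<'E'
from h import *
b=capture('side');a=capture('top')
it=[(.6567,-.0527,[(.024,.015),(.003,.085)]),(.6432,.0566,[(.024,.023),(.003,.143)]),(.669,-.162,[(.03,.031),(.032,.078)])]
overlay('side',b[:,:,::-1].copy(),it,230,150,110,110,5,'pics/s13.png')
overlay('top',a[:,:,::-1].copy(),it,240,135,180,100,4,'pics/t13.png')
cv2.imwrite('pics/full.png',a[:,:,::-1])
E
```

```text
time_s: 37.38
tcp_pos: [0.5185, -0.0535, 0.2389]
ee_rot: [[0.119, -0.993, 0.019], [-0.993, -0.119, -0.0], [0.002, -0.018, -1.0]]
wrist_force: [-0.2, -0.7, 1.1]
gripper_width: 0.999
time_s: 38.25
tcp_pos: [0.4712, -0.2941, 0.2515]
ee_rot: [[0.124, -0.992, 0.037], [-0.992, -0.124, -0.004], [0.008, -0.036, -0.999]]
wrist_force: [0.7, 0.3, -0.4]
gripper_width: 1.001
```

View pics/s13.png

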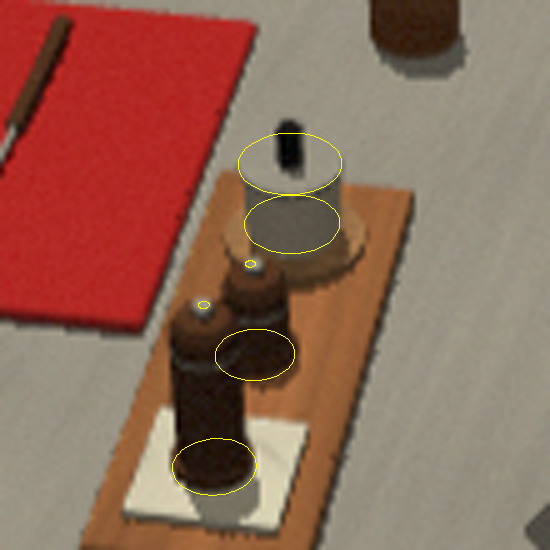

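View pics/t13.png

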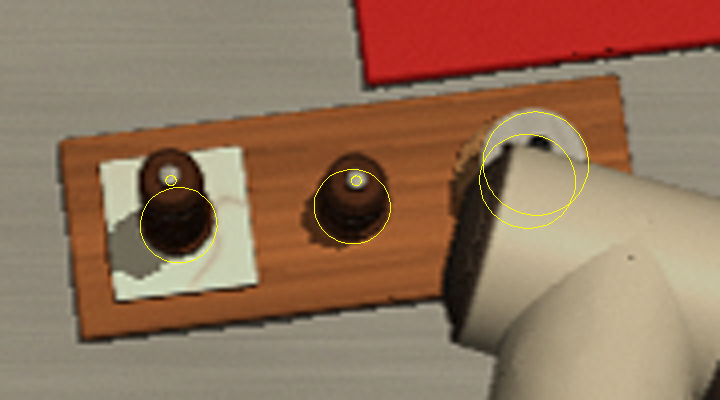

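View pics/full.png

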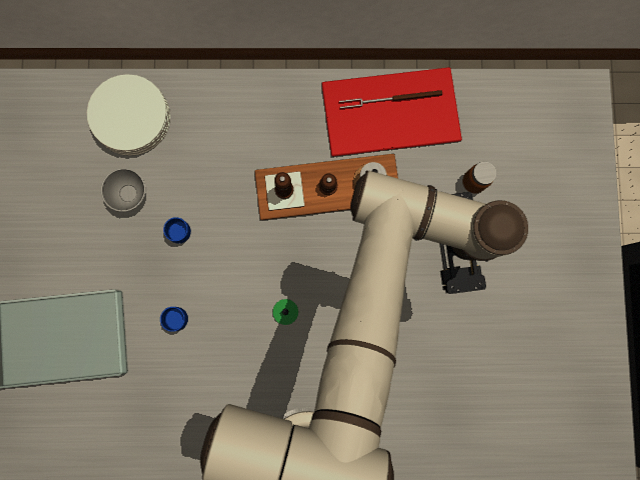

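Both views show the lid seated and level on the pot on the trivet. The tall mill stands centred on the tile, with the short mill midway between. The jar and bowl haven't moved and the tool is clear of everything, so I'm handing in.

Run:
```python
from station import *
print(finish_job())
```

```text
the job is handed in; nothing more can be done
None
```

The condiment board is set out as asked, done in the order given and handed in at about 38 s on the robot clock (limit 115 s). `finish_job` reports no verdict, so the result rests on my own checks.

- **Pot and lid:** I took the white pot and the steel lid; the blue pots and the green lid were not touched. The pot stands on the trivet. The lid came to rest at tool height 0.082 m, as expected when seated, and both cameras showed it level after release.
- **Mills:** the tall mill stands upright on the tile, and the short mill stands upright halfway between the tall mill and the pot.
- **Last look:** the final side view showed everything upright. In the final top view the arm hid most of the pot. The earlier clear top view, taken after the lid was released, showed the lid seated.
- **Accuracy:** model outlines drawn at the placed positions agreed with the pictures to about 1–2 mm. The two cameras disagreed with each other by 2–9 mm in the first position estimates. I used values between the two, and checked the pot and mills further when gripping them.
- **Rest of the scene:** the bowl and jar look unmoved in the pictures. The wrist forces I read at the end of each move stayed within a few newtons.

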